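# Load the ring magazine of the bench creaser

### The arm

A 6-joint arm with a two-finger parallel gripper is mounted at the origin on the work surface. World frame = base frame: x ahead of the robot, y to its left, z up, the work surface at z = 0. Lengths are in m, angles in degrees, forces in N, time in s.
With the tool pointing down it reaches from about 0.4 to 0.825 m from the base axis. Payload 7 kg.
Tool frame: the origin (TCP) lies on the centre line of the jaws, within the pads' length; the fingertips stand 17 mm ahead of it and the grasp point (between the pads) lies 2 mm behind it; y points along the fingers, z is the direction in which the jaws open and shut, and the axes are right-handed (so a half turn about y gives the same grasp; the last joint's range is limited). The gripper opens to 88 mm and grips with 3 to 60 N. Pads are 19 mm wide; open, the fingers measure 130 mm over their backs; the gripper's body (78 mm by 193 mm) begins 47 mm behind the grasp point.
Start: joints at [93.111, 20.546, 0.682, 0, -70.136, -16.507], TCP at [0.156, 0.657, 0.244] pointing down, gripper open.
Joint ranges: [-176.03, 176.03], [-82.01, 121.73], [-58.28, 71.71], [-173.87, 95.51], [-174.79, -0.11], [-173.66, 173.66]. Speed limits (degrees/s): [136.94, 136.94, 172.46, 180, 180, 180].

### API

Orientations are given as [roll, pitch, yaw] about the fixed x, y, z axes, in that order (R = Rz(yaw) Ry(pitch) Rx(roll)).
In Python, from plant import r, capture, camera_info gives the robot as it stands. The module is installed in compiled form; this text tells all that it offers.
- The arm moves only by the tool apply_moves, never from a script. Its argument "deltas" is a list of rows, each an object of numbers: "tx", "ty", "tz": the shift along the tool's x, y, z in m; "turn": the turn about the tool's y in rad; "gripper": the finger opening in m, from 0 to 0.0876. A call has 1 to 5 rows; each row is the pose to reach, as a shift and turn from the pose commanded when the call began, along the tool's axes at that moment; what a row does not reach only later rows make up. A row lasts 1/10 s, in which the tool goes at most 50 mm and 8.59 degrees, less where a joint would pass 70% of its speed; a pose out of reach is approached as far as the arm can. A call with a gripper value outside its range is refused whole. The fingers move at their own pace and stop on an object; "newtons" is the grip in N (left out, the last holds). Time passes only in rows, so rows that repeat a pose let the fingers close. It gives the time, the measured TCP pose, the force and the opening at its end, in the units of the state.
- r.get_state(): the state, without advancing time (a new reading comes with each control period).
- capture(name): name is "side" or "top"; returns (picture, depth): 384x512x3 uint8, red, green, blue; 384x512 float32, m along the optical axis (not along the pixel's ray), 0 where there is no reading.
- camera_info(name): a dict with "K" (3x3 intrinsics, pixels), "eye" and "orientation" of the camera in the world. Camera axes: x right, y up, looking along -z (the intrinsics and any distortion apply to the point x, -y, -z); pixel columns grow to the right and rows downward; lengths in m; the calibration is good to about 2 mm. A picture is of the moment at which its call begins. camera_info takes no time and is no camera call.
- r.close_job(): hands the job in, once; it reports no verdict.
The state is a dict: "time_s": time; "joints": joint angles; "qd": joint speeds; "joint_torque": joint torques, N m; "tcp_pos": TCP position; "eef_rot": TCP orientation; "contact_force": force on the tool from outside, world axes, zero at the start; "moment": the same for the moment, N m; "gripper_width": finger opening in m.
Only numpy, scipy, OpenCV 4.12 (cv2) and the standard library are available. Lean on these libraries where they do the work, as an engineer would, in place of code of your own. Each camera call takes 0.05 s, during which the arm holds its last target.

### The job

Load the clear leaning magazine tube of the green bench creaser with the three rings as one column: the steel ring first at the bottom, then the brass one, then the black one on top, each dropped in at the mouth and lying flat on what is below it. Let each ring come to rest in the tube before loading the next, and do not knock over or shift the thread cone, the glass tumbler or the glue pot.

Things in the scene. Friction and masses are not known exactly. Their poses are not given: they have to be found in the camera images.
- steel_centre (a point): Bright grey steel flat ring with a round hole, 60 mm outside diameter, 36 mm hole (wall 12 mm), 26 mm thick, the same on both faces. It starts lying flat on a 3 mm dark grey board sheet fixed to the table. The point is the ring's centre, half-way up (16 mm above the table at the start); z is the ring's axis. About 0.36 kg.
- brass_centre (a point): Yellow brass flat ring with a round hole, 60 mm outside diameter, 36 mm hole (wall 12 mm), 26 mm thick, the same on both faces. It starts lying flat on a 3 mm dark grey board sheet fixed to the table. The point is the ring's centre, half-way up (16 mm above the table at the start); z is the ring's axis. About 0.38 kg.
- black_centre (a point): Black plastic flat ring with a round hole, 60 mm outside diameter, 36 mm hole (wall 12 mm), 26 mm thick, the same on both faces. It starts lying flat on a 3 mm dark grey board sheet fixed to the table. The point is the ring's centre, half-way up (16 mm above the table at the start); z is the ring's axis. About 0.07 kg.
- tube: Clear, slick magazine tube with a yellow flared lip, fixed to the green creaser, leaning 30 degrees from vertical, roughly towards the robot (its own -x is the way it leans, y is level). Origin: centre of the bore's closed floor, 45 mm over the table; z runs up the axis. Bore 63 mm wide up to z = 88 mm, outside 71 mm. Seated rings have their centres at z = 13, 39 and 65 mm.
- tube_mouth (a point): Centre of the tube's mouth, on the axis level with the rim, at z = 96 mm of the tube; axes as the tube's. From z = 88 mm the lip widens the bore from 63 to 72 mm at the rim (79 mm outside). A ring let go square with its lower 12 mm inside the rim slides down by its own weight. The full column ends 18 mm below the rim.
- creaser: Green bench creaser, fixed; foot plate 190 by 130 by 12 mm. Origin at table height, 20 mm behind the tube's floor centre, x away from the tube's mouth. Its housing, 130 mm wide and up to 137 mm high, stands at x = 25 to 100 mm, behind the tube.
- cone_centre (a point): Bystander: thread cone, cream, on a green disc foot 76 mm in diameter and 12 mm high, tapering from 68 mm to 40 mm at the top, 147 mm high in all. Stands on the board sheet. The point is on its axis, 73 mm above its foot.
- tumbler_centre (a point): Bystander: glass tumbler, 60 mm diameter at the rim, 85 mm high, standing on the board sheet. The point is on its axis, half-way up.
- gluepot_centre (a point): Bystander: glue pot, round jar with a red cap, 60 mm diameter, 85 mm high, standing on a board sheet. The point is on its axis, half-way up.
Mind the look-alikes: they are no part of the job. Leave any purple or turquoise look-alike of the part that bears black_centre alone.

How it is judged:
By the outcome, as a careful person would: the job done as asked, in the order asked, and still so for the second after the job is handed in, with the robot touching nothing.
It also fails if it takes over 72 s, if anything falls off the work surface, if the arm or the gripper's body presses on something with over 40 N, if the wrist force passes 120 N, or if a joint passes its speed limit or range.

## Working session

There is one attempt and no reset: what is moved stays moved. The work goes in short steps, Python scripts to look and compute and a tool call to move; the robot and the scene stay as the last step left them, time stands still between calls to the robot, and variables do not carry over. Pictures are saved under pics/ and viewed, and the job is handed in when it is done.

Besides the shell and the picture viewer there is one more tool, called in YAML: its name, and indented under it one key for each argument. apply_moves: Moves the arm, as the interface text tells. Its arguments: {"type":"object","properties":{"deltas":{"type":"array","items":{"type":"object","properties":{"tx":{"type":"number"},"ty":{"type":"number"},"tz":{"type":"number"},"turn":{"type":"number"},"gripper":{"type":"number"}}}},"newtons":{"type":"number"}},"required":["deltas"]}

```bash
mkdir -p pics; ls; python3 - <<'E'
from plant import r,capture,camera_info
import cv2,numpy as np
print(r.get_state())
for n in("side","top"):
    i=camera_info(n);print(n,i)
    p,d=capture(n);cv2.imwrite(f"pics/{n}0.png",p[:,:,::-1]);np.save(f"{n}0d.npy",d);np.save(f"{n}0.npy",p)
E
```

```text
pics
{'time_s': 0.0, 'joints': array([ 9.31090455e+01,  2.05933752e+01,  6.36533929e-01, -2.02082988e-02,
       -7.01354584e+01, -1.65056499e+01]), 'qd': array([ 0.00210558, -0.04001733,  0.07489278, -0.00520405,  0.03044487,
        0.0133513 ]), 'joint_torque': array([ 1.48743202e-03, -5.82717061e+01,  2.93052274e+01,  6.99721947e+00,
        6.83462567e-03, -1.49993011e-04]), 'tcp_pos': array([0.15632018, 0.65620305, 0.24262145]), 'eef_rot': array([-8.99061062e+01,  8.01149110e-03,  1.66596520e+02]), 'contact_force': array([ 0.22059956, -0.36219692, -0.2376708 ]), 'moment': array([ 0.06719188, -0.00031263, -0.00668524]), 'gripper_width': 0.08751073477256331}
side {'K': array([[406.78754523,   0.        , 251.50340022],
       [  0.        , 406.78754523, 192.60362971],
       [  0.        ,   0.        ,   1.        ]]), 'eye': array([0.46365232, 0.92818373, 1.05902707]), 'orientation': array([  42.75974812,    0.72868147, -175.24460142])}
top {'K': array([[430.24190105,   0.        , 260.34242886],
       [  0.        , 430.24190105, 191.51313818],
       [  0.        ,   0.        ,   1.        ]]), 'eye': array([0.38928333, 0.05520248, 1.25277537]), 'orientation': array([  9.23849672,  -1.34793124, -90.00777207])}
```

View pics/side0.png

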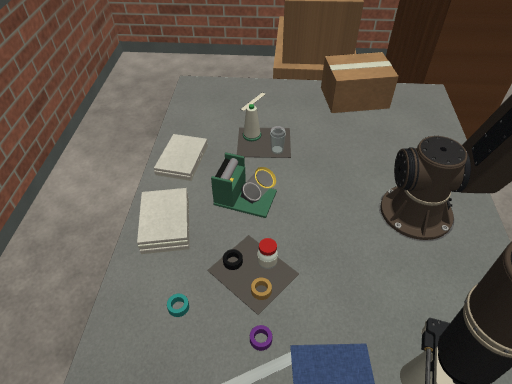

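View pics/top0.png

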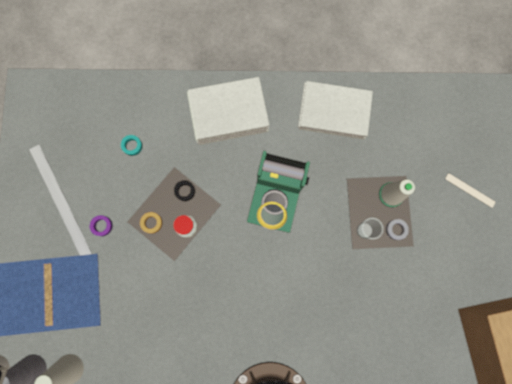

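```bash
cat > h.py <<'E'
import numpy as np,cv2
from scipy.spatial.transform import Rotation as R
CI={'side':(np.array([[406.78754523,0,251.50340022],[0,406.78754523,192.60362971],[0,0,1]]),np.array([0.46365232,0.92818373,1.05902707]),[42.75974812,0.72868147,-175.24460142]),
'top':(np.array([[430.24190105,0,260.34242886],[0,430.24190105,191.51313818],[0,0,1]]),np.array([0.38928333,0.05520248,1.25277537]),[9.23849672,-1.34793124,-90.00777207])}
def ray(n,u,v):
    K,e,o=CI[n];d=np.array([(u-K[0,2])/K[0,0],-(v-K[1,2])/K[1,1],-1.]);return e,R.from_euler('xyz',o,degrees=True).apply(d)
def onz(n,u,v,z):
    e,d=ray(n,u,v);return e+d*(z-e[2])/d[2]
def dep(n,u,v,D):
    e,d=ray(n,u,v);return e+d*D
def proj(n,P):
    K,e,o=CI[n];q=R.from_euler('xyz',o,degrees=True).inv().apply(np.atleast_2d(P)-e)
    return np.c_[K[0,0]*q[:,0]/-q[:,2]+K[0,2],-K[1,1]*q[:,1]/-q[:,2]+K[1,2]]
def tri(a,b):
    (e1,d1),(e2,d2)=ray('side',*a),ray('top',*b)
    A=np.c_[d1,-d2];s=np.linalg.lstsq(A,e2-e1,rcond=None)[0]
    p,q=e1+s[0]*d1,e2+s[1]*d2;return (p+q)/2,np.linalg.norm(p-q)
def crop(src,u0,v0,w,h,s,out):
    im=cv2.imread(src) if isinstance(src,str) else src
    c=cv2.resize(im[v0:v0+h,u0:u0+w],None,fx=s,fy=s,interpolation=cv2.INTER_CUBIC);
    for k in range(0,w,10): cv2.line(c,(k*s,0),(k*s,4 if k%50 else 10),(255,255,255),1)
    for k in range(0,h,10): cv2.line(c,(0,k*s),(4 if k%50 else 10,k*s),(255,255,255),1)
    cv2.imwrite(out,c)
E
python3 - <<'E'
from h import *
crop('pics/top0.png',120,150,110,110,5,'pics/c_top_l.png')
crop('pics/top0.png',340,160,80,100,6,'pics/c_top_r.png')
crop('pics/top0.png',240,145,80,95,6,'pics/c_top_t.png')
crop('pics/side0.png',200,80,100,140,4,'pics/c_side_t.png')
crop('pics/side0.png',200,230,110,80,6,'pics/c_side_l.png')
E
```

```text
(no output)
```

View pics/c_top_l.png

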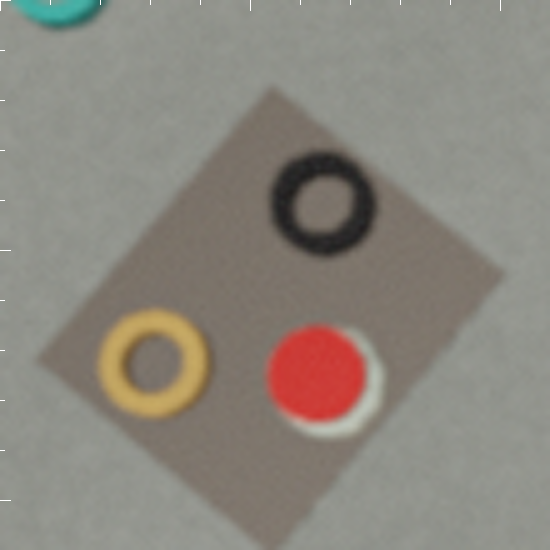

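View pics/c_top_r.png

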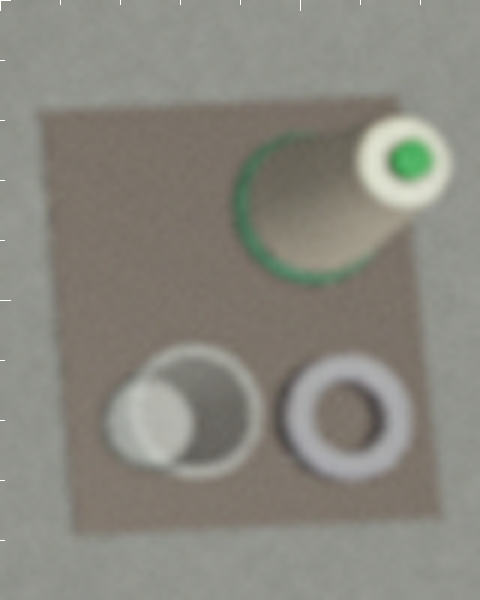

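View pics/c_top_t.png

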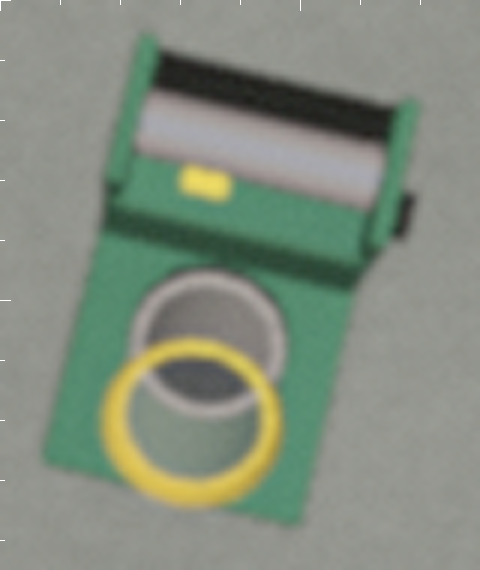

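View pics/c_side_t.png

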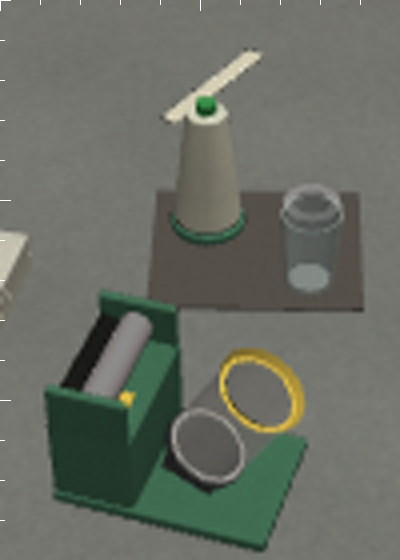

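View pics/c_side_l.png

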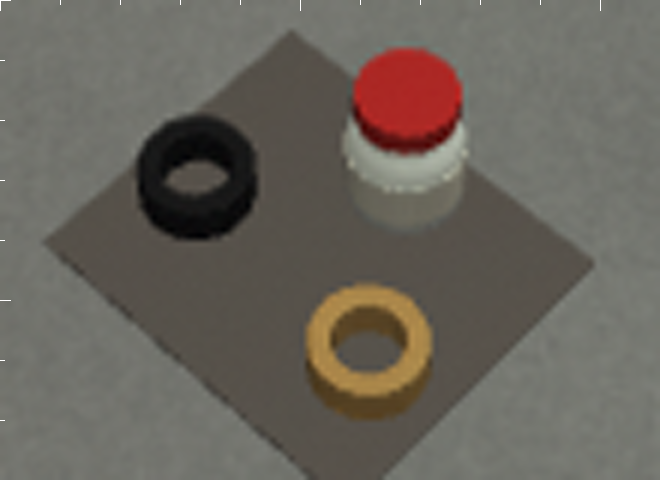

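```bash
cat > fit.py <<'E'
from h import *
from scipy.optimize import least_squares
t=np.linspace(0,2*np.pi,120,endpoint=False)
def circ(c,r,a=None):
    """circle at c normal a"""
    if a is None: a=np.array([0,0,1.])
    x=np.cross([0,1.,0],a);x/=np.linalg.norm(x);y=np.cross(a,x)
    return c+r*(np.cos(t)[:,None]*x+np.sin(t)[:,None]*y)
def P(n,pts): return proj(n,pts)
def hullmask_centroid(n,c,r,h):
    pts=np.r_[P(n,circ(c+np.array([0,0,h/2]),r)),P(n,circ(c-np.array([0,0,h/2]),r))].astype(np.float32)
    H=cv2.convexHull(pts);m=cv2.moments(H);return np.array([m['m10']/m['m00'],m['m01']/m['m00']]),cv2.boundingRect(H),m['m00']
E
python3 - <<'E'
from fit import *
top=np.load('top0.npy').astype(int);side=np.load('side0.npy').astype(int)
def sel(img,box,f):
    u0,v0,u1,v1=box;m=np.zeros(img.shape[:2],np.uint8);m[v0:v1,u0:u1]=f(img[v0:v1,u0:u1]);
    n,l,s,c=cv2.connectedComponentsWithStats(m);k=1+np.argmax(s[1:,4]);m=(l==k).astype(np.uint8)
    cs,_=cv2.findContours(m,cv2.RETR_EXTERNAL,cv2.CHAIN_APPROX_NONE);f=np.zeros_like(m);cv2.drawContours(f,cs,-1,1,-1)
    M=cv2.moments(f,True);return np.array([M['m10']/M['m00'],M['m01']/M['m00']]),M['m00'],s[k][:4]
bl=lambda i:(i.max(2)<75)
br=lambda i:(i[...,0]-i[...,2]>35)
st=lambda i:(i[...,2]-i[...,0]>-2)&(i.min(2)>110)
rd=lambda i:(i[...,0]-i[...,1]>60)
M={}
M['black','top']=sel(top,(170,175,200,205),bl);M['brass','top']=sel(top,(135,205,168,240),br)
M['steel','top']=sel(top,(385,214,412,245),st)
M['black','side']=sel(side,(218,245,246,275),bl);M['brass','side']=sel(side,(245,272,276,304),br)
for k,v in M.items():
    n=k[1];res=least_squares(lambda p:hullmask_centroid(n,np.array([p[0],p[1],.016]),.03,.026)[0]-v[0],[.5,.2])
    print(k,v[0].round(2),v[1],res.x.round(4),hullmask_centroid(n,np.r_[res.x,.016],.03,.026)[1:])
for nm in('black','brass'): print(nm,'tri',tri(M[nm,'side'][0],M[nm,'top'][0]))
D=np.load('top0d.npy');Ds=np.load('side0d.npy')
def cloud(n,D,box,f,img):
    u0,v0,u1,v1=box;V,U=np.mgrid[v0:v1,u0:u1];m=f(img[v0:v1,u0:u1]);return np.array([dep(n,u,v,D[v,u]) for u,v in zip(U[m],V[m])])
for nm,b,f in(('black',(170,175,200,205),bl),('brass',(135,205,168,240),br),('steel',(385,214,412,245),st),('pot',(165,210,200,240),rd)):
    c=cloud('top',D,b,f,top);print(nm,len(c),np.percentile(c[:,2],[5,25,50,75,95]).round(4),np.median(c,0).round(4))
E
```

```text
('black', 'top') [184.15 190.36] 331.0 [0.5929 0.2469] ((173, 179, 23, 23), 374.16653750336263)
('brass', 'top') [150.3  222.29] 419.0 [0.5001 0.3407] ((138, 211, 24, 23), 394.08241544582415)
('steel', 'top') [397.36 229.41] 304.0 [ 0.4809 -0.3701] ((385, 218, 25, 23), 400.64496211963706)
('black', 'side') [232.36 259.21] 356.0 [0.592  0.2463] ((222, 248, 21, 22), 354.191438591457)
('brass', 'side') [260.96 288.07] 387.0 [0.4989 0.3376] ((250, 276, 22, 24), 403.0015953516122)
black tri (array([0.59239173, 0.24711541, 0.01694783]), np.float64(0.0010466935022991628))
brass tri (array([0.49919783, 0.34021174, 0.02027528]), np.float64(0.0010130862994553141))
black 217 [0.0187 0.0258 0.0283 0.03   0.0321] [0.5917 0.2453 0.0283]
brass 336 [0.0015 0.016  0.027  0.0291 0.0316] [0.4997 0.3403 0.027 ]
steel 175 [0.0239 0.0266 0.0284 0.0298 0.0319] [ 0.4782 -0.3666  0.0284]
pot 301 [0.0832 0.0862 0.0877 0.0892 0.0915] [0.489  0.237  0.0877]
```

```bash
python3 - <<'E'
from fit import *
top=np.load('top0.npy').astype(int);side=np.load('side0.npy').astype(int)
def contour(img,box):
    u0,v0,u1,v1=box;i=img[v0:v1,u0:u1];m=np.zeros(img.shape[:2],np.uint8);m[v0:v1,u0:u1]=(i[...,0]-i[...,2]>50)&(i[...,0]>i[...,1])
    m=cv2.morphologyEx(m,cv2.MORPH_CLOSE,np.ones((3,3),np.uint8))
    cs,_=cv2.findContours(m,cv2.RETR_EXTERNAL,cv2.CHAIN_APPROX_NONE);c=max(cs,key=len);f=np.zeros_like(m);cv2.drawContours(f,[c],-1,1,-1)
    M=cv2.moments(f,True);return np.array([M['m10']/M['m00'],M['m01']/M['m00']]),M['m00'],cv2.boundingRect(c)
ct=contour(top,(252,195,292,234));cs=contour(side,(250,163,280,192));print(ct,cs)
print('tri',tri(cs[0],ct[0]))
def axes(yaw):
    x=np.array([np.cos(yaw),np.sin(yaw),0]);a=np.array([-.5*x[0],-.5*x[1],np.cos(np.pi/6)]);return x,a
def model(n,p):
    x,a=axes(p[2]);f=np.array([p[0],p[1],.045]);m=f+.096*a
    pts=np.r_[proj(n,circ(m,.0395,a)),proj(n,circ(m-.006*a,.0375,a))].astype(np.float32)
    M=cv2.moments(cv2.convexHull(pts));return np.array([M['m10']/M['m00'],M['m01']/M['m00']]),M['m00']
# foot plate corners z=.012 ; foot spans local x? yaw from front edge
c=lambda u,v:(240+(u+.5)/6-.5,145+(v+.5)/6-.5)
L,Rr=onz('top',*c(43,462),.012),onz('top',*c(303,523),.012);print('front',L,Rr,np.linalg.norm(L-Rr))
d=Rr-L;yaw=np.arctan2(d[1],d[0])+np.pi/2;print('yaw top',np.degrees(yaw))
s=lambda u,v:(200+(u+.5)/4-.5,80+(v+.5)/4-.5)
A,B=onz('side',*s(306,437),.012),onz('side',*s(266,549),.012);print(A,B,np.linalg.norm(A-B),np.degrees(np.arctan2(*(A-B)[[1,0]]))+90)
res=least_squares(lambda p:np.r_[model('top',p)[0]-ct[0],model('side',p)[0]-cs[0],(p[2]-yaw)*20],[.55,.03,yaw])
p=res.x;x,a=axes(p[2]);print(p,np.degrees(p[2]),res.fun,model('top',p)[1],model('side',p)[1])
print('mouth',np.array([p[0],p[1],.045])+.096*a)
# depth of the yellow ring? 
E
```

```text
(array([271.62686567, 214.95970149]), 670.0, (257, 201, 30, 29)) (array([264.93447293, 177.26495726]), 351.0, (255, 167, 21, 21))
tri (array([ 0.50970412, -0.0009986 ,  0.12623561]), np.float64(0.000903908724081232))
front [0.50303565 0.06525186 0.012     ] [ 0.47392149 -0.05978628  0.012     ] 0.12838291284389042
yaw top -13.10733380185492
[ 0.47192124 -0.05971722  0.012     ] [0.49965654 0.07029066 0.012     ] 0.1329334238009938 -12.042694497372764
[ 0.55571696 -0.01165613 -0.22714721] -13.014576310715448 [ 0.02052988  0.18678791 -0.27100616 -0.01193982  0.03237847] 653.9456176850945 349.0671185912797
mouth [ 0.50894994 -0.00084658  0.12813844]
```

```bash
python3 - <<'E'
from fit import *
c=lambda u,v:(340+(u+.5)/6-.5,160+(v+.5)/6-.5)
s=lambda u,v:(200+(u+.5)/4-.5,80+(v+.5)/4-.5)
print('steel top face',onz('top',*c(350,416),.029), 'side thru glass?')
print('tumbler',onz('top',*c(198,411),.088),'side',onz('side',*s(312,213),.088), 'base',onz('top',*c(150,421),.006),onz('side',*s(309,277),.006))
print('cone base',onz('top',*c(313,206),.012),'knob/top',onz('top',*c(405,161),.150),'side top',onz('side',*s(207,112),.150),'side base',onz('side',*s(208,221),.010))
print(proj('side',[[.4805,-.3715,.029]]))
E
```

```text
steel top face [ 0.4813135  -0.36771378  0.029     ] side thru glass?
tumbler [ 0.47903094 -0.27792057  0.088     ] side [ 0.47782928 -0.27729761  0.088     ] base [ 0.48046058 -0.27772528  0.006     ] [ 0.47805943 -0.28034265  0.006     ]
cone base [ 0.58541695 -0.36064299  0.012     ] knob/top [ 0.58367058 -0.35591915  0.15      ] side top [ 0.58154872 -0.34373315  0.15      ] side base [ 0.58323821 -0.35433854  0.01      ]
[[277.38057423 129.55574866]]
```

```bash
cat > g.py <<'E'
import sys,numpy as np
from plant import r
s=r.get_state();p=s['tcp_pos'];psi=np.radians(s['eef_rot'][2])
a=[float(v) for v in sys.argv[1:]]
print('t',s['time_s'],'p',p.round(4),'rot',s['eef_rot'].round(2),'w',round(s['gripper_width'],4),'F',s['contact_force'].round(2),'M',s['moment'].round(2),'j',s['joints'].round(1))
if a:
    d=np.array(a[:3])-p
    tx=d[0]*np.cos(psi)+d[1]*np.sin(psi);tz=-d[0]*np.sin(psi)+d[1]*np.cos(psi)
    turn=-((a[3]-np.degrees(psi)+180)%360-180)*np.pi/180
    print('tx %.4f ty %.4f tz %.4f turn %.4f'%(tx,-d[2],tz,turn),'dist',np.linalg.norm(d).round(3))
E
python3 g.py .48 .30 .26 52
```

```text
t 0.1 p [0.1563 0.6562 0.2427] rot [-8.991e+01  1.000e-02  1.666e+02] w 0.0875 F [0.58 0.13 0.26] M [-0.01  0.01  0.05] j [ 93.1  20.6   0.6  -0.  -70.1 -16.5]
tx -0.3974 ty -0.0173 tz 0.2715 turn 2.0002 dist 0.482
```

apply_moves:
  deltas:
    - {"tx":-0.397,"ty":-0.017,"tz":0.272,"turn":2.0,"gripper":0.087}
    - {"tx":-0.397,"ty":-0.017,"tz":0.272,"turn":2.0}
    - {"tx":-0.397,"ty":-0.017,"tz":0.272,"turn":2.0}
    - {"tx":-0.397,"ty":-0.017,"tz":0.272,"turn":2.0}
    - {"tx":-0.397,"ty":-0.017,"tz":0.272,"turn":2.0}
  newtons: 40

```text
invalid input at $.deltas[1]: expected keys tx, ty, tz, turn, gripper
```

```bash
python3 g.py .48 .1 .26 52
```

```text
t 0.1 p [0.1563 0.6562 0.2427] rot [-8.991e+01  1.000e-02  1.666e+02] w 0.0875 F [0.58 0.13 0.26] M [-0.01  0.01  0.05] j [ 93.1  20.6   0.6  -0.  -70.1 -16.5]
tx -0.4438 ty -0.0173 tz 0.4661 turn 2.0002 dist 0.644
```

apply_moves:
  deltas:
    - {"tx":-0.397,"ty":-0.017,"tz":0.272,"turn":2.0,"gripper":0.087}
    - {"tx":-0.397,"ty":-0.017,"tz":0.272,"turn":2.0,"gripper":0.087}
    - {"tx":-0.397,"ty":-0.017,"tz":0.272,"turn":2.0,"gripper":0.087}
    - {"tx":-0.397,"ty":-0.017,"tz":0.272,"turn":2.0,"gripper":0.087}
    - {"tx":-0.397,"ty":-0.017,"tz":0.272,"turn":2.0,"gripper":0.087}
  newtons: 40

```text
time_s: 0.6
tcp_pos: [0.325, 0.4697, 0.2522]
eef_rot: [-90.0, 0.0, 123.3]
contact_force: [0.8, 0.9, 0.0]
gripper_width: 0.0874
```

```bash
python3 g.py .48 .1 .26 52
```

```text
t 0.6 p [0.325  0.4697 0.2522] rot [-8.998e+01  1.000e-02  1.233e+02] w 0.0874 F [0.84 0.9  0.02] M [ 0.18 -0.19 -0.  ] j [ 74.9  10.5 -11.9  -0.  -67.6 -41.6]
tx -0.3941 ty -0.0078 tz 0.0734 turn 1.2444 dist 0.401
```

apply_moves:
  deltas:
    - {"tx":-0.394,"ty":-0.008,"tz":0.073,"turn":1.244,"gripper":0.087}
    - {"tx":-0.394,"ty":-0.008,"tz":0.073,"turn":1.244,"gripper":0.087}
    - {"tx":-0.394,"ty":-0.008,"tz":0.073,"turn":1.244,"gripper":0.087}
    - {"tx":-0.394,"ty":-0.008,"tz":0.073,"turn":1.244,"gripper":0.087}
    - {"tx":-0.394,"ty":-0.008,"tz":0.073,"turn":1.244,"gripper":0.087}

```text
time_s: 1.1
tcp_pos: [0.4226, 0.2396, 0.2574]
eef_rot: [-90.0, -0.0, 80.3]
contact_force: [0.3, 0.3, 0.8]
gripper_width: 0.0871
```

```bash
python3 g.py .478 -.3725 .20 52
```

```text
t 1.1 p [0.4226 0.2396 0.2574] rot [-9.000e+01 -1.000e-02  8.033e+01] w 0.0871 F [0.28 0.34 0.76] M [ 0.15 -0.25 -0.01] j [ 52.8   1.9 -21.2  -0.  -66.9 -62.5]
tx -0.5941 ty 0.0574 tz -0.1575 turn 0.4944 dist 0.617
```

apply_moves:
  deltas:
    - {"tx":-0.594,"ty":0.007,"tz":-0.157,"turn":0.494,"gripper":0.087}
    - {"tx":-0.594,"ty":0.007,"tz":-0.157,"turn":0.494,"gripper":0.087}
    - {"tx":-0.594,"ty":0.007,"tz":-0.157,"turn":0.494,"gripper":0.087}
    - {"tx":-0.594,"ty":0.007,"tz":-0.157,"turn":0.494,"gripper":0.087}
    - {"tx":-0.594,"ty":0.007,"tz":-0.157,"turn":0.494,"gripper":0.087}

```text
time_s: 1.6
tcp_pos: [0.4457, -0.0091, 0.2546]
eef_rot: [-90.0, -0.0, 52.3]
contact_force: [0.9, 0.9, -0.3]
gripper_width: 0.087
```

```bash
python3 g.py .478 -.3725 .25 52
```

```text
t 1.6 p [ 0.4457 -0.0091  0.2546] rot [-9.001e+01 -3.000e-02  5.229e+01] w 0.087 F [ 0.87  0.91 -0.29] M [ 0.09 -0.35 -0.  ] j [ 24.3  -2.2 -25.6  -0.  -66.6 -62. ]
tx -0.2677 ty 0.0046 tz -0.2478 turn 0.0050 dist 0.365
```

apply_moves:
  deltas:
    - {"tx":-0.268,"ty":0.004,"tz":-0.248,"turn":0.005,"gripper":0.087}
    - {"tx":-0.268,"ty":0.004,"tz":-0.248,"turn":0.005,"gripper":0.087}
    - {"tx":-0.268,"ty":0.004,"tz":-0.248,"turn":0.005,"gripper":0.087}
    - {"tx":-0.268,"ty":0.004,"tz":-0.248,"turn":0.005,"gripper":0.087}
    - {"tx":-0.268,"ty":0.004,"tz":-0.248,"turn":0.005,"gripper":0.087}

```text
time_s: 2.1
tcp_pos: [0.4682, -0.2583, 0.2517]
eef_rot: [-90.0, -0.0, 52.1]
contact_force: [1.8, 0.8, 0.7]
gripper_width: 0.0869
```

```bash
python3 g.py .478 -.3725 .25 52
```

```text
t 2.1 p [ 0.4682 -0.2583  0.2517] rot [-9.000e+01 -1.000e-02  5.207e+01] w 0.0869 F [1.81 0.84 0.68] M [ 0.24 -0.32  0.09] j [ -7.9   7.  -16.3  -0.  -66.7 -30.1]
tx -0.0840 ty 0.0017 tz -0.0779 turn 0.0012 dist 0.115
```

apply_moves:
  deltas:
    - {"tx":-0.084,"ty":0.002,"tz":-0.078,"turn":0.001,"gripper":0.087}
    - {"tx":-0.084,"ty":0.002,"tz":-0.078,"turn":0.001,"gripper":0.087}
    - {"tx":-0.084,"ty":0.002,"tz":-0.078,"turn":0.001,"gripper":0.087}
    - {"tx":-0.084,"ty":0.002,"tz":-0.078,"turn":0.001,"gripper":0.087}

```text
time_s: 2.5
tcp_pos: [0.4778, -0.3723, 0.2483]
eef_rot: [-89.9, 0.0, 51.8]
contact_force: [-0.9, 0.5, -0.2]
gripper_width: 0.087
```

```bash
python3 g.py .478 -.3725 .06 52; python3 - <<'E'
from h import *
from plant import capture
p,d=capture('top');cv2.imwrite('pics/t1.png',p[:,:,::-1]);crop('pics/t1.png',330,140,100,110,5,'pics/t1c.png')
E
```

```text
t 2.5 p [ 0.4778 -0.3723  0.2483] rot [-8.987e+01  4.000e-02  5.182e+01] w 0.087 F [-0.87  0.48 -0.23] M [ 0.2  -0.08 -0.02] j [-19.5  14.   -7.9  -0.  -68.2 -18.7]
tx -0.0000 ty 0.1883 tz -0.0003 turn -0.0031 dist 0.188
```

View pics/t1c.png

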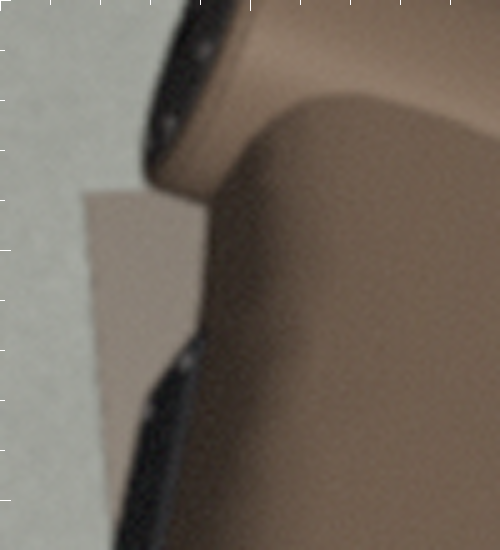

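```bash
 python3 - <<'E'
from h import *
from plant import capture
p,d=capture('side');cv2.imwrite('pics/s1.png',p[:,:,::-1]);crop('pics/s1.png',200,20,150,150,5,'pics/s1c.png')
E
```

```text
(no output)
```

View pics/s1c.png

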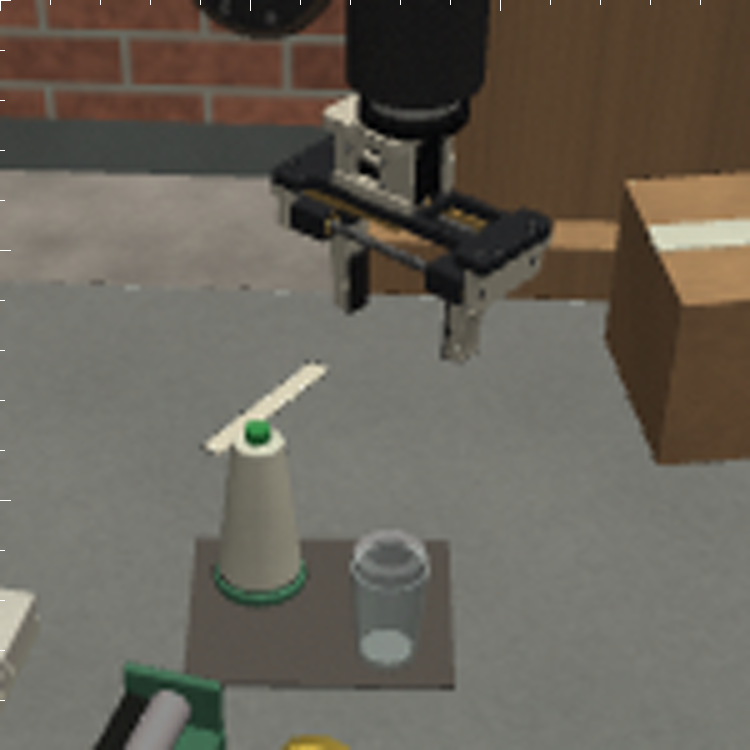

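apply_moves:
  deltas:
    - {"tx":0,"ty":0.05,"tz":0,"turn":-0.003,"gripper":0.087}
    - {"tx":0,"ty":0.1,"tz":0,"turn":-0.003,"gripper":0.087}
    - {"tx":0,"ty":0.145,"tz":0,"turn":-0.003,"gripper":0.087}
    - {"tx":0,"ty":0.155,"tz":0,"turn":-0.003,"gripper":0.087}
    - {"tx":0,"ty":0.155,"tz":0,"turn":-0.003,"gripper":0.087}

```text
time_s: 3.1
tcp_pos: [0.4781, -0.3691, 0.0943]
eef_rot: [-89.9, 0.1, 52.3]
contact_force: [0.6, -0.8, 1.4]
gripper_width: 0.0867
```

```bash
python3 g.py .478 -.3725 .037 52;  python3 - <<'E'
from h import *
from plant import capture
p,d=capture('side');cv2.imwrite('pics/s2.png',p[:,:,::-1]);crop('pics/s2.png',210,70,110,100,6,'pics/s2c.png')
E
```

```text
t 3.1 p [ 0.4781 -0.3691  0.0943] rot [-8.985e+01  6.000e-02  5.229e+01] w 0.0867 F [ 0.63 -0.82  1.35] M [ 0.03 -0.17 -0.05] j [-19.1  21.7 -19.    0.  -49.4 -18.6]
tx -0.0027 ty 0.0573 tz -0.0019 turn 0.0050 dist 0.057
```

View pics/s2c.png

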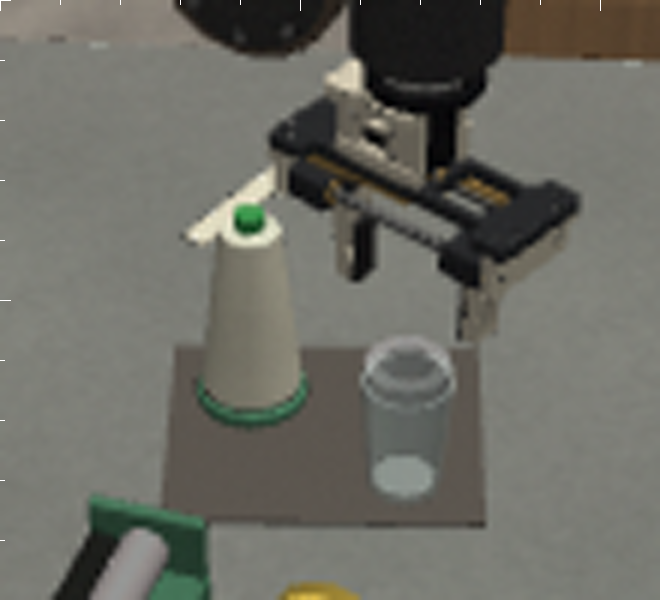

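apply_moves:
  deltas:
    - {"tx":-0.0025,"ty":0.0,"tz":-0.002,"turn":0.004,"gripper":0.087}
    - {"tx":-0.0025,"ty":0.02,"tz":-0.002,"turn":0.004,"gripper":0.087}
    - {"tx":-0.0025,"ty":0.02,"tz":-0.002,"turn":0.004,"gripper":0.087}

```text
time_s: 3.45
tcp_pos: [0.4786, -0.3736, 0.0753]
eef_rot: [-90.0, -0.0, 51.9]
contact_force: [-1.0, 0.5, 0.0]
gripper_width: 0.0872
```

```bash
python3 g.py .478 -.3725 .037 52
```

```text
t 3.45 p [ 0.4786 -0.3736  0.0753] rot [-9.002e+01 -3.000e-02  5.192e+01] w 0.0872 F [-0.98  0.53  0.  ] M [ 0.12  0.03 -0.05] j [-19.6  23.1 -19.8  -0.  -47.1 -18.5]
tx 0.0005 ty 0.0383 tz 0.0011 turn -0.0013 dist 0.038
```

apply_moves:
  deltas:
    - {"tx":0,"ty":0.02,"tz":0,"turn":0,"gripper":0.087}
    - {"tx":0,"ty":0.038,"tz":0,"turn":0,"gripper":0.087}
    - {"tx":0,"ty":0.038,"tz":0,"turn":0,"gripper":0.087}

```text
time_s: 3.75
tcp_pos: [0.478, -0.3734, 0.0366]
eef_rot: [-89.9, 0.0, 51.9]
contact_force: [-0.4, 0.2, 0.2]
gripper_width: 0.0871
```

```bash
python3 g.py .478 -.3725 .037 52;  python3 - <<'E'
from h import *
from plant import capture
p,d=capture('side');cv2.imwrite('pics/s3.png',p[:,:,::-1]);crop('pics/s3.png',210,70,110,100,6,'pics/s3c.png')
E
```

```text
t 3.75 p [ 0.478  -0.3734  0.0366] rot [-8.991e+01  2.000e-02  5.193e+01] w 0.0871 F [-0.43  0.21  0.15] M [ 0.1  -0.04  0.01] j [-19.6  25.9 -21.6  -0.  -42.5 -18.5]
tx 0.0007 ty -0.0004 tz 0.0005 turn -0.0012 dist 0.001
```

View pics/s3c.png

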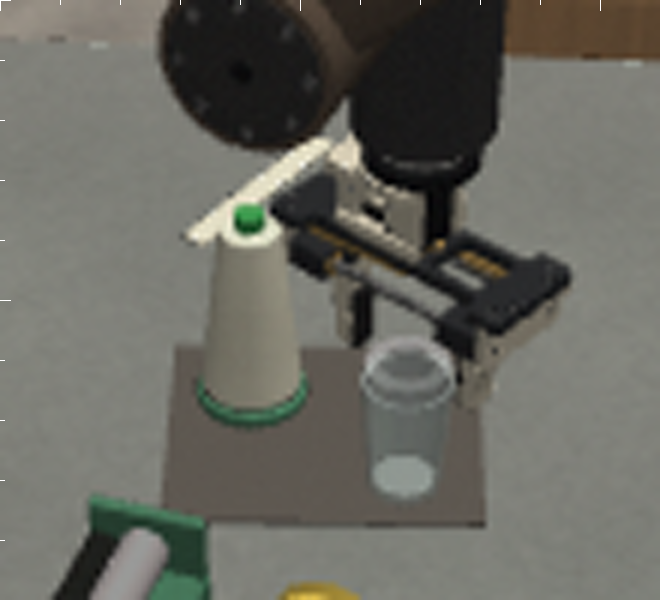

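apply_moves:
  deltas:
    - {"tx":0,"ty":0,"tz":0,"turn":0,"gripper":0.05}
    - {"tx":0,"ty":0,"tz":0,"turn":0,"gripper":0.05}
    - {"tx":0,"ty":0,"tz":0,"turn":0,"gripper":0.05}
    - {"tx":0,"ty":0,"tz":0,"turn":0,"gripper":0.05}
    - {"tx":0,"ty":0,"tz":0,"turn":0,"gripper":0.05}
  newtons: 30

```text
time_s: 4.3
tcp_pos: [0.4786, -0.3736, 0.0374]
eef_rot: [-90.0, 0.0, 52.0]
contact_force: [-1.0, 1.0, 5.2]
gripper_width: 0.0589
```

```bash
python3 g.py .478 -.3725 .037 52
```

```text
t 4.3 p [ 0.4786 -0.3736  0.0374] rot [-90.02   0.    51.97] w 0.0589 F [-0.97  1.05  5.21] M [ 0.84  0.37 -0.03] j [-19.6  25.9 -21.6   0.  -42.5 -18.5]
tx 0.0005 ty 0.0004 tz 0.0011 turn -0.0005 dist 0.001
```

apply_moves:
  deltas:
    - {"tx":0,"ty":-0.01,"tz":0,"turn":0,"gripper":0.05}
    - {"tx":0,"ty":-0.04,"tz":0,"turn":0,"gripper":0.05}
    - {"tx":0,"ty":-0.08,"tz":0,"turn":0,"gripper":0.05}
    - {"tx":0,"ty":-0.13,"tz":0,"turn":0,"gripper":0.05}
    - {"tx":0,"ty":-0.18,"tz":0,"turn":0,"gripper":0.05}

```text
time_s: 4.8
tcp_pos: [0.4776, -0.3731, 0.2182]
eef_rot: [-89.9, 0.0, 51.9]
contact_force: [1.7, 0.1, -4.1]
gripper_width: 0.0589
```

```bash
python3 g.py .501 .0008 .235 -12.6;  python3 - <<'E'
from h import *
from plant import capture
p,d=capture('side');cv2.imwrite('pics/s4.png',p[:,:,::-1]);crop('pics/s4.png',200,30,120,100,6,'pics/s4c.png')
E
```

```text
t 4.8 p [ 0.4776 -0.3731  0.2182] rot [-8.989e+01  1.000e-02  5.194e+01] w 0.0589 F [ 1.68  0.1  -4.09] M [-0.01 -0.47 -0.01] j [-19.6  15.2 -10.4  -0.  -64.5 -18.5]
tx 0.3088 ty -0.0168 tz 0.2121 turn 1.1265 dist 0.375
```

View pics/s4c.png

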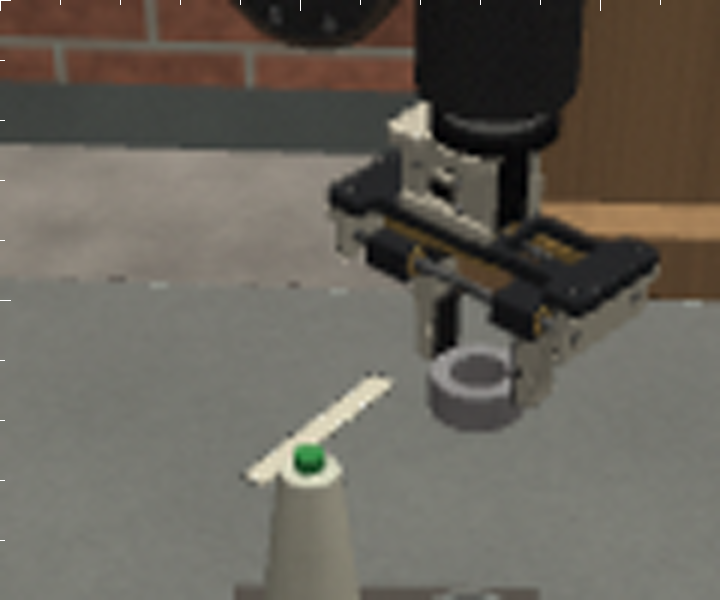

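apply_moves:
  deltas:
    - {"tx":0.025,"ty":-0.017,"tz":0.017,"turn":0.1,"gripper":0.05}
    - {"tx":0.309,"ty":-0.017,"tz":0.212,"turn":1.126,"gripper":0.05}
    - {"tx":0.309,"ty":-0.017,"tz":0.212,"turn":1.126,"gripper":0.05}
    - {"tx":0.309,"ty":-0.017,"tz":0.212,"turn":1.126,"gripper":0.05}
    - {"tx":0.309,"ty":-0.017,"tz":0.212,"turn":1.126,"gripper":0.05}

```text
time_s: 5.35
tcp_pos: [0.4917, -0.1633, 0.2337]
eef_rot: [-90.0, 0.0, 15.2]
contact_force: [0.0, 0.4, -4.1]
gripper_width: 0.0589
```

```bash
python3 g.py .509 -.001 .235 -12.6
```

```text
t 5.35 p [ 0.4917 -0.1633  0.2337] rot [-8.997e+01  1.000e-02  1.522e+01] w 0.0589 F [ 0.03  0.44 -4.13] M [ 0.15 -0.39 -0.02] j [  3.3   6.1 -19.7  -0.  -64.2 -78.1]
tx 0.0593 ty -0.0013 tz 0.1521 turn 0.4856 dist 0.163
```

apply_moves:
  deltas:
    - {"tx":0.059,"ty":-0.001,"tz":0.152,"turn":0.486,"gripper":0.05}
    - {"tx":0.059,"ty":-0.001,"tz":0.152,"turn":0.486,"gripper":0.05}
    - {"tx":0.059,"ty":-0.001,"tz":0.152,"turn":0.486,"gripper":0.05}
    - {"tx":0.059,"ty":-0.001,"tz":0.152,"turn":0.486,"gripper":0.05}
    - {"tx":0.059,"ty":-0.001,"tz":0.152,"turn":0.486,"gripper":0.05}

```text
time_s: 5.85
tcp_pos: [0.5084, 0.0004, 0.2348]
eef_rot: [-89.9, 0.0, -12.3]
contact_force: [-0.2, -0.1, -4.0]
gripper_width: 0.0585
```

```bash
python3 g.py .509 -.001 .200 -12.6;  python3 - <<'E'
from h import *
from plant import capture
p,d=capture('side');cv2.imwrite('pics/s5.png',p[:,:,::-1]);crop('pics/s5.png',200,90,110,130,5,'pics/s5c.png')
p,d=capture('top');cv2.imwrite('pics/t5.png',p[:,:,::-1]);crop('pics/t5.png',220,140,110,110,5,'pics/t5c.png')
E
```

```text
t 5.85 p [5.084e-01 4.000e-04 2.348e-01] rot [-8.995e+01  1.000e-02 -1.227e+01] w 0.0585 F [-0.16 -0.1  -4.02] M [-0.05 -0.1   0.  ] j [ 2.220e+01  5.100e+00 -2.070e+01 -1.000e-01 -6.410e+01 -1.244e+02]
tx 0.0009 ty 0.0348 tz -0.0013 turn 0.0057 dist 0.035
```

View pics/s5c.png

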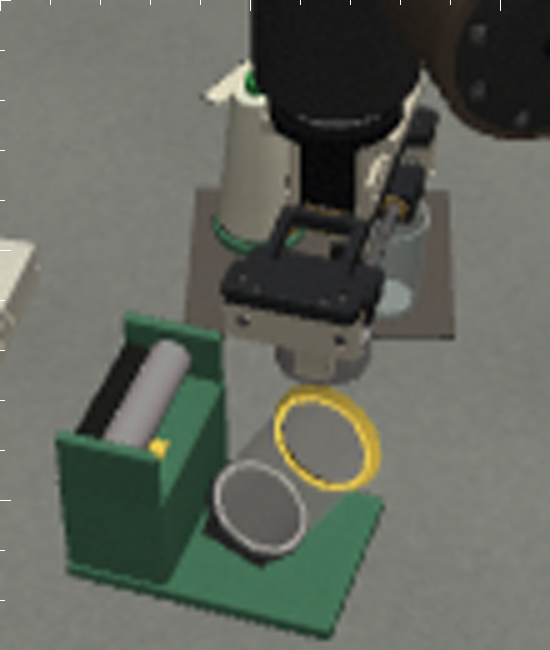

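View pics/t5c.png

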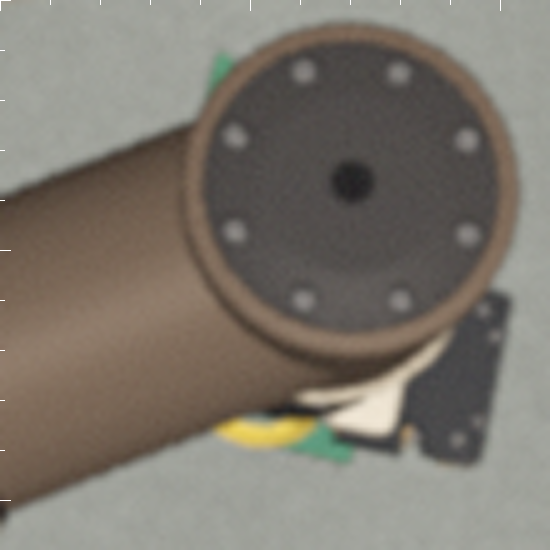

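apply_moves:
  deltas:
    - {"tx":0.001,"ty":0.02,"tz":-0.001,"turn":0.005,"gripper":0.05}
    - {"tx":0.001,"ty":0.04,"tz":-0.001,"turn":0.005,"gripper":0.05}
    - {"tx":0.001,"ty":0.05,"tz":-0.001,"turn":0.005,"gripper":0.05}
    - {"tx":0.001,"ty":0.053,"tz":-0.001,"turn":0.005,"gripper":0.05}
    - {"tx":0.001,"ty":0.053,"tz":-0.001,"turn":0.005,"gripper":0.05}

```text
time_s: 6.45
tcp_pos: [0.5092, -0.0046, 0.1819]
eef_rot: [-90.0, 0.0, -12.6]
contact_force: [0.3, -0.2, -3.1]
gripper_width: 0.0585
```

```bash
python3 g.py .5045 0 .173 -12.6;  python3 - <<'E'
from h import *
from plant import capture
p,d=capture('side');cv2.imwrite('pics/s6.png',p[:,:,::-1]);crop('pics/s6.png',210,110,100,100,6,'pics/s6c.png')
E
```

```text
t 6.45 p [ 0.5092 -0.0046  0.1819] rot [-9.003e+01  2.000e-02 -1.259e+01] w 0.0585 F [ 0.33 -0.23 -3.09] M [ 0.01 -0.18  0.04] j [  21.6    7.9  -25.     0.   -57.1 -124.2]
tx -0.0056 ty 0.0089 tz 0.0035 turn 0.0003 dist 0.011
```

View pics/s6c.png

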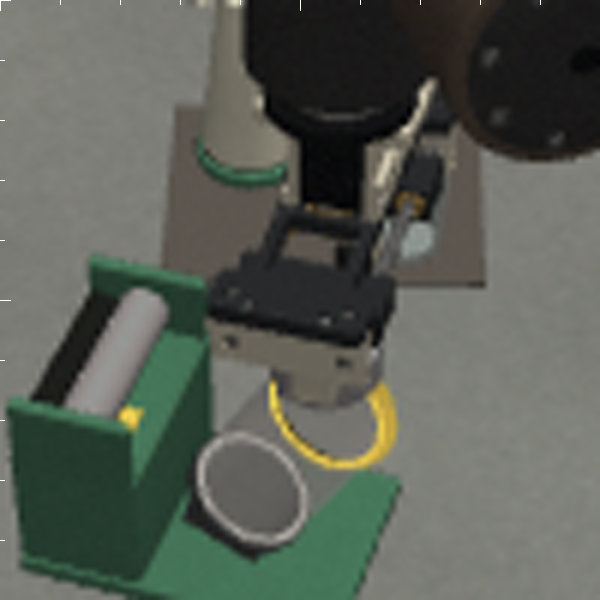

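apply_moves:
  deltas:
    - {"tx":0,"ty":0,"tz":0.002,"turn":0,"gripper":0.05}
    - {"tx":-0.001,"ty":0.003,"tz":0.002,"turn":0,"gripper":0.05}
    - {"tx":-0.003,"ty":0.006,"tz":0.002,"turn":0,"gripper":0.05}
    - {"tx":-0.0045,"ty":0.0095,"tz":0.002,"turn":0,"gripper":0.05}

```text
time_s: 6.9
tcp_pos: [0.5057, -0.0006, 0.173]
eef_rot: [-89.9, -0.1, -12.5]
contact_force: [-1.7, 2.4, 2.5]
gripper_width: 0.0591
```

```bash
python3 g.py .5022 0.0005 .164 -12.6;  python3 - <<'E'
from h import *
from plant import capture
p,d=capture('side');cv2.imwrite('pics/s7.png',p[:,:,::-1]);crop('pics/s7.png',210,110,100,100,6,'pics/s7c.png')
E
```

```text
t 6.9 p [ 0.5057 -0.0006  0.173 ] rot [-89.94  -0.09 -12.54] w 0.0591 F [-1.71  2.39  2.52] M [0.89 0.28 0.08] j [  22.2    8.   -26.2    0.   -55.7 -124.8]
tx -0.0036 ty 0.0090 tz 0.0004 turn 0.0011 dist 0.01
```

View pics/s7c.png

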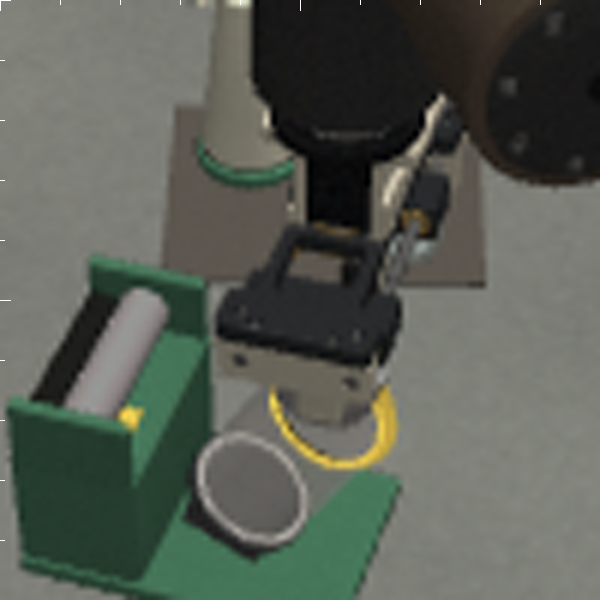

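apply_moves:
  deltas:
    - {"tx":-0.001,"ty":0.003,"tz":0.0,"turn":0,"gripper":0.05}
    - {"tx":-0.002,"ty":0.006,"tz":0.0,"turn":0,"gripper":0.05}
    - {"tx":-0.003,"ty":0.009,"tz":0.0,"turn":0,"gripper":0.05}
    - {"tx":-0.003,"ty":0.009,"tz":0.0,"turn":0,"gripper":0.05}

```text
time_s: 7.35
tcp_pos: [0.5018, -0.0005, 0.1629]
eef_rot: [-90.0, 0.1, -12.6]
contact_force: [-3.0, 1.7, 1.8]
gripper_width: 0.0586
```

```bash
python3 g.py .5022 0.0005 .164 -12.6;  python3 - <<'E'
from h import *
from plant import capture
p,d=capture('side');cv2.imwrite('pics/s8.png',p[:,:,::-1]);crop('pics/s8.png',240,130,60,60,10,'pics/s8c.png')
E
```

```text
t 7.35 p [ 5.018e-01 -5.000e-04  1.629e-01] rot [-9.003e+01  5.000e-02 -1.256e+01] w 0.0586 F [-3.    1.7   1.85] M [ 0.76  0.68 -0.  ] j [  22.4    8.3  -27.3   -0.   -54.4 -125. ]
tx 0.0001 ty -0.0011 tz 0.0011 turn 0.0007 dist 0.002
```

View pics/s8c.png

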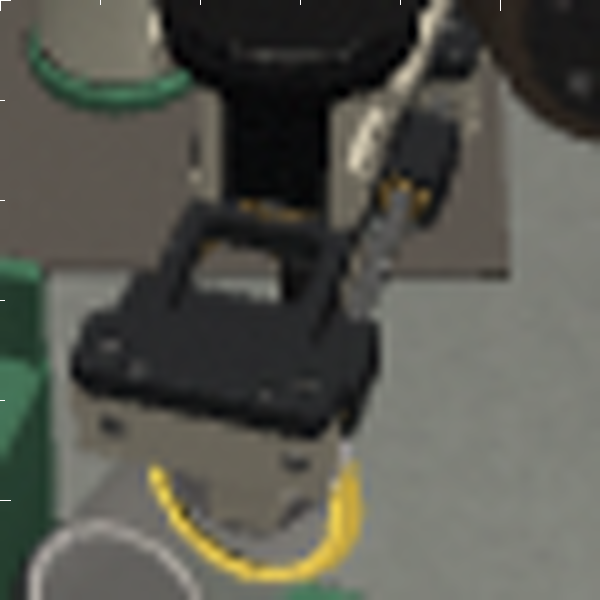

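apply_moves:
  deltas:
    - {"tx":-0.003,"ty":-0.005,"tz":0.0,"turn":0,"gripper":0.05}
    - {"tx":-0.005,"ty":-0.03,"tz":0.0,"turn":0,"gripper":0.05}
    - {"tx":-0.005,"ty":-0.06,"tz":0.0,"turn":0,"gripper":0.05}
    - {"tx":-0.005,"ty":-0.07,"tz":0.0,"turn":0,"gripper":0.05}

```text
time_s: 7.8
tcp_pos: [0.4985, 0.0007, 0.2361]
eef_rot: [-89.9, -0.2, -12.6]
contact_force: [0.3, 1.3, -2.8]
gripper_width: 0.0582
```

```bash
python3 g.py .5022 0.0005 .164 -12.6;  python3 - <<'E'
from h import *
from plant import capture
p,d=capture('side');cv2.imwrite('pics/s9.png',p[:,:,::-1]);crop('pics/s9.png',235,110,70,80,9,'pics/s9c.png')
E
```

```text
t 7.8 p [0.4985 0.0007 0.2361] rot [-89.93  -0.2  -12.55] w 0.0582 F [ 0.28  1.26 -2.75] M [ 0.03 -0.28  0.02] j [ 2.270e+01  3.900e+00 -2.190e+01  1.000e-01 -6.400e+01 -1.253e+02]
tx 0.0036 ty 0.0721 tz 0.0006 turn 0.0008 dist 0.072
```

View pics/s9c.png

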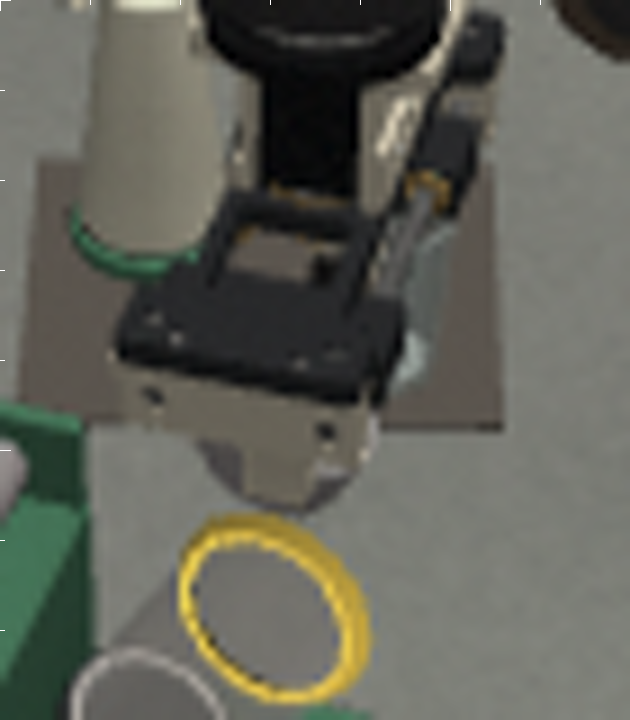

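```bash
cat > ov.py <<'E'
from fit import *
def ringpose(tcp,th,off=.005,gs=.0085,gz=.0125,yaw=-12.6):
    u=np.array([np.cos(np.radians(yaw)),np.sin(np.radians(yaw)),0]);z=np.array([0,0,1.])
    a=-np.sin(np.radians(th))*u+np.cos(np.radians(th))*z
    G=np.array(tcp)+off*u-gz*z
    return G-gs*a,a
def overlay(src,n,c,a,box,s,out,r=.03,h=.026,ri=.018):
    im=cv2.imread(src);u0,v0,w,hh=box
    k=cv2.resize(im[v0:v0+hh,u0:u0+w],None,fx=s,fy=s,interpolation=cv2.INTER_CUBIC)
    for q,rr,col in((h/2,r,(0,0,255)),(-h/2,r,(255,0,0)),(h/2,ri,(0,255,255))):
        p=((proj(n,circ(c+q*a,rr,a))-[u0,v0]+.5)*s-.5).astype(int);cv2.polylines(k,[p],True,col,1)
    cv2.imwrite(out,k)
E
python3 - <<'E'
from ov import *
for th in(15,30):
    c,a=ringpose([.4985,.0007,.2361],th);print(c)
    overlay('pics/s9.png','side',c,a,(250,140,40,45),14,f'pics/o{th}.png')
a=cv2.hconcat([cv2.imread('pics/o15.png')[:, :390],cv2.imread('pics/o30.png')[:, :390]]);cv2.imwrite('pics/oo.png',a)
E
```

```text
[ 0.50552656 -0.00087062  0.21538963]
[ 0.50752723 -0.00131782  0.21623878]
```

View pics/oo.png

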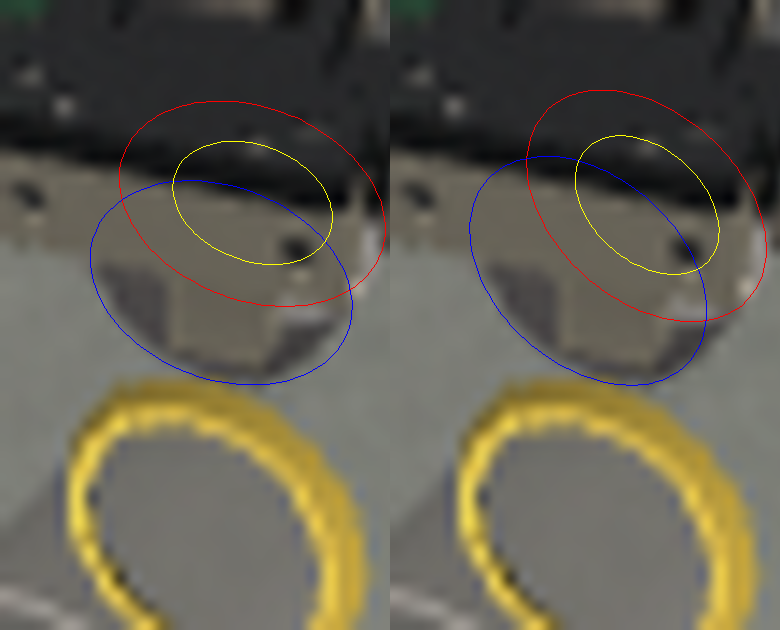

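```bash
python3 g.py .511 -.0014 .180 -12.6
```

```text
t 7.85 p [0.4987 0.0008 0.2363] rot [-89.89  -0.24 -12.56] w 0.0586 F [ 0.59  0.9  -1.37] M [ 0.04 -0.45 -0.04] j [ 2.270e+01  3.900e+00 -2.190e+01  1.000e-01 -6.390e+01 -1.253e+02]
tx 0.0125 ty 0.0563 tz 0.0005 turn 0.0007 dist 0.058
```

apply_moves:
  deltas:
    - {"tx":0.0125,"ty":0.03,"tz":0.0005,"turn":0,"gripper":0.05}
    - {"tx":0.0125,"ty":0.05,"tz":0.0005,"turn":0,"gripper":0.05}
    - {"tx":0.0125,"ty":0.056,"tz":0.0005,"turn":0,"gripper":0.05}
    - {"tx":0.0125,"ty":0.056,"tz":0.0005,"turn":0,"gripper":0.05}

```text
time_s: 8.25
tcp_pos: [0.5087, -0.002, 0.1758]
eef_rot: [-90.1, 0.2, -12.6]
contact_force: [0.3, 0.1, -3.8]
gripper_width: 0.0589
```

```bash
python3 g.py .5072 -.0006 .167 -12.6
```

```text
t 8.25 p [ 0.5087 -0.002   0.1758] rot [-90.11   0.17 -12.58] w 0.0589 F [ 0.26  0.13 -3.84] M [ 0.08 -0.15 -0.03] j [  21.9    8.3  -25.4   -0.   -56.5 -124.5]
tx -0.0018 ty 0.0088 tz 0.0010 turn 0.0003 dist 0.009
```

apply_moves:
  deltas:
    - {"tx":0,"ty":0,"tz":0,"turn":0,"gripper":0.05}

```text
time_s: 8.35
tcp_pos: [0.51, -0.0015, 0.1778]
eef_rot: [-90.0, -0.0, -12.5]
contact_force: [0.6, 0.4, -4.5]
gripper_width: 0.059
```

```bash
python3 g.py .5072 -.0006 .167 -12.6
```

```text
t 8.35 p [ 0.51   -0.0015  0.1778] rot [-9.001e+01 -2.000e-02 -1.255e+01] w 0.059 F [ 0.62  0.38 -4.46] M [ 0.03 -0.18 -0.01] j [  21.9    8.2  -25.3    0.   -56.5 -124.5]
tx -0.0030 ty 0.0108 tz 0.0003 turn 0.0009 dist 0.011
```

apply_moves:
  deltas:
    - {"tx":0.001,"ty":0.003,"tz":0,"turn":0,"gripper":0.05}
    - {"tx":-0.001,"ty":0.007,"tz":0,"turn":0,"gripper":0.05}
    - {"tx":-0.0025,"ty":0.0108,"tz":0,"turn":0,"gripper":0.05}
    - {"tx":-0.003,"ty":0.0125,"tz":0,"turn":0,"gripper":0.05}
    - {"tx":-0.003,"ty":0.0125,"tz":0,"turn":0,"gripper":0.05}

```text
time_s: 8.85
tcp_pos: [0.5068, -0.0008, 0.1657]
eef_rot: [-90.0, -0.0, -12.5]
contact_force: [-4.0, 2.0, 6.1]
gripper_width: 0.0585
```

```bash
python3 g.py .5072 -.0006 .167 -12.6; python3 - <<'E'
from h import *
from plant import capture
p,d=capture('side');cv2.imwrite('pics/s10.png',p[:,:,::-1])
from ov import *
from plant import r
tcp=r.get_state()['tcp_pos']
for th in(15,30):
    c,a=ringpose(tcp,th)
    overlay('pics/s10.png','side',c,a,(250,145,40,45),14,f'pics/o{th}.png')
a=cv2.hconcat([cv2.imread('pics/o15.png')[:, :390],cv2.imread('pics/o30.png')[:, :390]]);cv2.imwrite('pics/oo2.png',a)
E
```

```text
t 8.85 p [ 0.5068 -0.0008  0.1657] rot [-8.999e+01 -4.000e-02 -1.253e+01] w 0.0585 F [-4.02  2.05  6.1 ] M [0.43 1.3  0.01] j [  22.2    8.6  -26.6    0.   -54.8 -124.7]
tx 0.0004 ty -0.0013 tz 0.0003 turn 0.0012 dist 0.001
```

View pics/oo2.png

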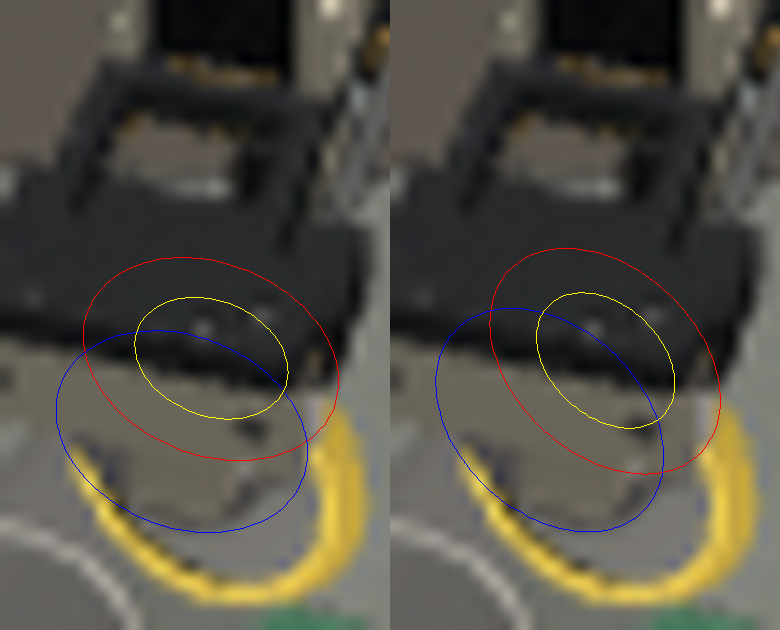

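apply_moves:
  deltas:
    - {"tx":-0.003,"ty":-0.02,"tz":0,"turn":0,"gripper":0.05}
    - {"tx":-0.005,"ty":-0.05,"tz":0,"turn":0,"gripper":0.05}
    - {"tx":-0.005,"ty":-0.06,"tz":0,"turn":0,"gripper":0.05}
    - {"tx":-0.005,"ty":-0.06,"tz":0,"turn":0,"gripper":0.05}

```text
time_s: 9.3
tcp_pos: [0.5028, 0.0005, 0.2261]
eef_rot: [-89.9, -0.2, -12.6]
contact_force: [0.4, 0.0, -4.0]
gripper_width: 0.0589
```

```bash
cat > look.py <<'E'
import sys
from ov import *
from plant import capture,r
name=sys.argv[1];ths=[float(x) for x in sys.argv[2:4]];off=float(sys.argv[4]) if len(sys.argv)>4 else .005
p,d=capture('side');f=f'pics/{name}.png';cv2.imwrite(f,p[:,:,::-1])
tcp=r.get_state()['tcp_pos'];o=[]
c,a=ringpose(tcp,20,off);q=proj('side',c)[0].astype(int)
for i,th in enumerate(ths):
    c,a=ringpose(tcp,th,off)
    overlay(f,'side',c,a,(q[0]-14,q[1]-18,28,40),14,f'pics/_o.png');o.append(cv2.imread('pics/_o.png'))
cv2.imwrite(f'pics/{name}o.png',cv2.hconcat(o))
E
python3 g.py .5072 -.0006 .167 -12.6;python3 look.py s11 20 30
```

```text
t 9.3 p [5.028e-01 5.000e-04 2.261e-01] rot [-89.89  -0.17 -12.55] w 0.0589 F [ 0.41  0.01 -4.  ] M [ 0.12 -0.17  0.03] j [  22.5    4.8  -22.3    0.   -62.7 -125. ]
tx 0.0045 ty 0.0591 tz -0.0002 turn 0.0008 dist 0.059
```

View pics/s11o.png

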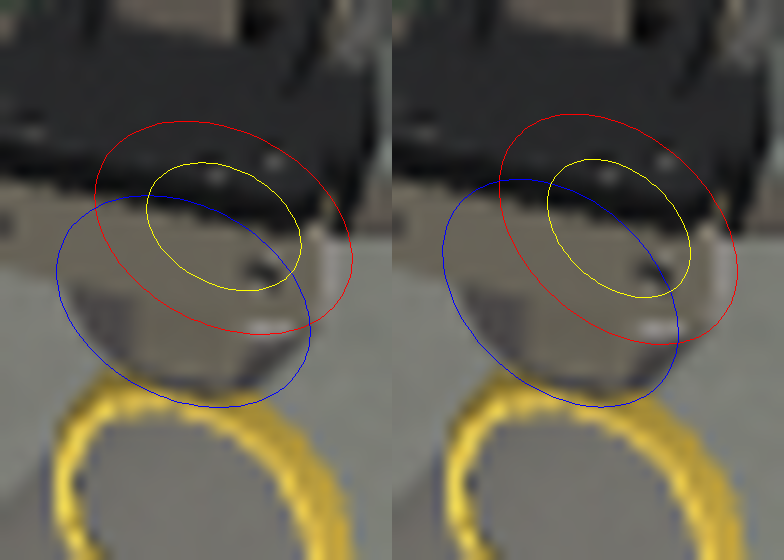

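```bash
python3 - <<'E'
from ov import *
im=cv2.imread('pics/s11.png')
c,a=ringpose([.5028,.0005,.2261],20);print(proj('side',c))
k=cv2.resize(im[150:176,258:288],None,fx=24,fy=24,interpolation=cv2.INTER_LANCZOS4);k=cv2.convertScaleAbs(k,alpha=1.5)
cv2.imwrite('pics/z11.png',k)
E
```

```text
[[264.82814709 159.03576913]]
```

View pics/z11.png

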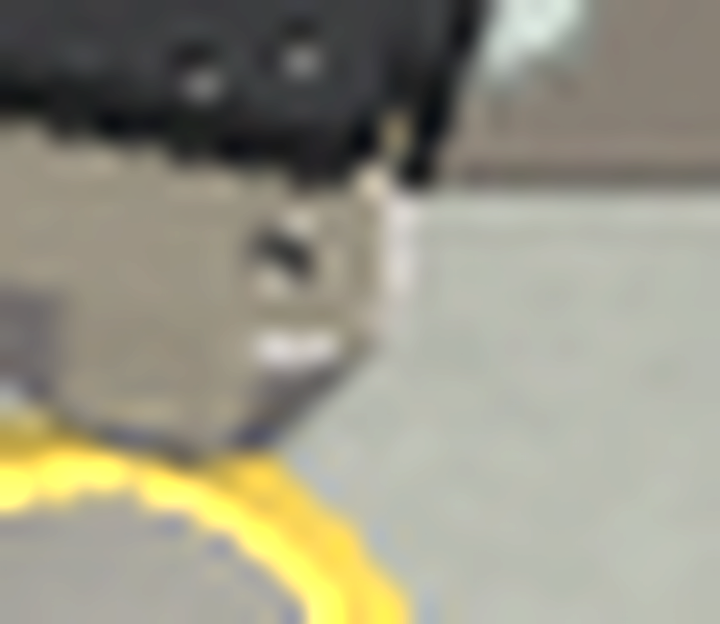

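```bash
python3 - <<'E'
from ov import *
for th in (0,10,15,20,25,30,35):
    c,a=ringpose([.5028,.0005,.2261],th)
    T=proj('side',circ(c+.013*a,.03,a));B=proj('side',circ(c-.013*a,.03,a))
    i=T[:,1].argmax();j=T[:,0].argmax();m=B[:,1].argmax();l=B[:,0].argmin()
    print(th,'Tbot',T[i].round(1),'Tright',T[j].round(1),'d',(T[j]-T[i]).round(1),'Bbot',B[m].round(1),'Bleft',B[l].round(1))
E
```

```text
0 Tbot [265.7 162.9] Tright [275.6 156.3] d [ 9.9 -6.6] Bbot [265.6 169.1] Bleft [256.  162.3]
10 Tbot [267.9 163.4] Tright [275.6 157.6] d [ 7.7 -5.8] Bbot [265.9 169.2] Bleft [255.  161.2]
15 Tbot [268.4 163.7] Tright [275.6 158.2] d [ 7.1 -5.5] Bbot [266.2 169.3] Bleft [254.6 160.4]
20 Tbot [268.8 164.1] Tright [275.4 158.8] d [ 6.6 -5.2] Bbot [265.9 169.3] Bleft [254.3 159.6]
25 Tbot [269.1 164.4] Tright [275.2 159.1] d [ 6.1 -5.4] Bbot [265.6 169.3] Bleft [254.  158.8]
30 Tbot [269.4 164.8] Tright [274.9 159.7] d [ 5.6 -5.1] Bbot [265.2 169.3] Bleft [253.9 158.3]
35 Tbot [269.5 165.1] Tright [274.6 159.8] d [ 5.1 -5.3] Bbot [264.7 169.2] Bleft [253.8 157.5]
```

```bash
python3 - <<'E'
from ov import *
S=lambda x,y:(258+(x+.5)/24-.5,150+(y+.5)/24-.5)
sil=[S(*q) for q in((283,438),(325,395),(375,342),(410,285),(414,240),(205,465),(130,450))]
top=[S(*q) for q in((265,365),(300,366),(330,366))]
for th in (10,15,20,25,30,35,40):
    c,a=ringpose([.5028,.0005,.2261],th)
    T=proj('side',circ(c+.013*a,.03,a));B=proj('side',circ(c-.013*a,.03,a))
    H=cv2.convexHull(np.r_[T,B].astype(np.float32));Tc=T.astype(np.float32)[:,None]
    print(th,[round(cv2.pointPolygonTest(H,(float(x),float(y)),True),1) for x,y in sil],[round(cv2.pointPolygonTest(cv2.convexHull(Tc),(float(x),float(y)),True),1) for x,y in top])
E
```

```text
10 [1.0, 1.7, 0.9, 0.1, 0.5, 0.3, 0.6] [-1.3, -1.6, -1.8]
15 [0.9, 1.4, 0.4, 0.0, 0.6, 0.4, 0.6] [-1.0, -1.1, -1.4]
20 [0.8, 0.8, 0.1, 0.0, 0.6, 0.4, 0.6] [-0.7, -0.8, -1.0]
25 [0.5, 0.3, -0.0, 0.1, 0.4, 0.4, 0.6] [-0.3, -0.4, -0.6]
30 [-0.0, -0.1, -0.1, 0.0, 0.2, 0.3, 0.7] [0.0, 0.0, -0.2]
35 [-0.5, -0.3, 0.0, -0.2, -0.2, 0.2, 0.7] [0.3, 0.4, 0.1]
40 [-0.9, -0.4, 0.0, -0.5, -0.6, -0.1, 0.7] [0.7, 0.7, 0.4]
```

```bash
python3 g.py .4895 .0034 .1665 -12.6
```

```text
t 9.35 p [5.019e-01 4.000e-04 2.246e-01] rot [-8.994e+01 -3.000e-02 -1.257e+01] w 0.0587 F [ 0.58 -0.65 -4.84] M [ 0.06 -0.05  0.02] j [  22.5    4.9  -22.4   -0.   -62.7 -125. ]
tx -0.0128 ty 0.0581 tz 0.0003 turn 0.0004 dist 0.06
```

apply_moves:
  deltas:
    - {"tx":-0.0125,"ty":0.02,"tz":0,"turn":0,"gripper":0.05}
    - {"tx":-0.0125,"ty":0.045,"tz":0,"turn":0,"gripper":0.05}
    - {"tx":-0.0125,"ty":0.058,"tz":0,"turn":0,"gripper":0.05}
    - {"tx":-0.0125,"ty":0.058,"tz":0,"turn":0,"gripper":0.05}
    - {"tx":-0.0125,"ty":0.058,"tz":0,"turn":0,"gripper":0.05}

```text
time_s: 9.85
tcp_pos: [0.4894, 0.0027, 0.1661]
eef_rot: [-90.1, 0.1, -12.6]
contact_force: [0.0, -0.3, -3.7]
gripper_width: 0.0591
```

```bash
python3 g.py .4895 .0034 .1665 -12.6; python3 look.py s12 25 30; python3 -c "
from h import *
crop('pics/s12.png',235,130,60,70,9,'pics/s12c.png')"
```

```text
t 9.85 p [0.4894 0.0027 0.1661] rot [-9.007e+01  9.000e-02 -1.256e+01] w 0.0591 F [ 0.   -0.32 -3.68] M [ 0.03 -0.26 -0.01] j [  23.4    7.   -28.4    0.   -54.7 -126. ]
tx -0.0001 ty -0.0004 tz 0.0007 turn 0.0007 dist 0.001
```

View pics/s12o.png

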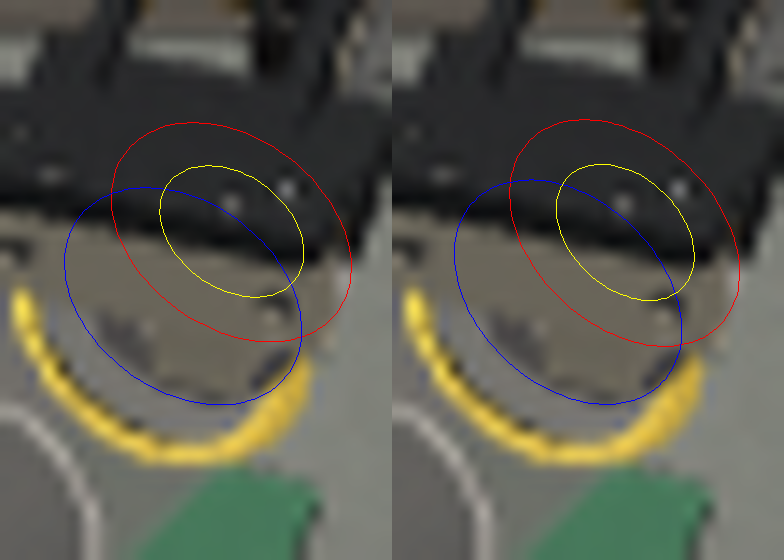

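View pics/s12c.png

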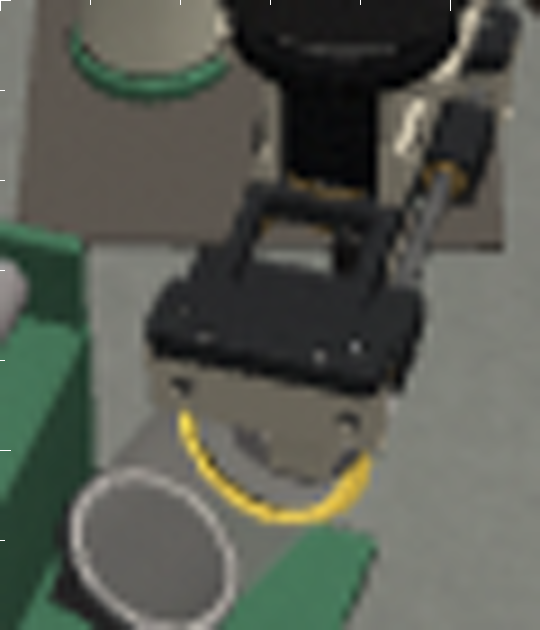

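apply_moves:
  deltas:
    - {"tx":0.002,"ty":0.004,"tz":0,"turn":0,"gripper":0.05}
    - {"tx":0.004,"ty":0.0075,"tz":0,"turn":0,"gripper":0.05}
    - {"tx":0.006,"ty":0.011,"tz":0,"turn":0,"gripper":0.05}
    - {"tx":0.007,"ty":0.0125,"tz":0,"turn":0,"gripper":0.05}

```text
time_s: 10.3
tcp_pos: [0.4967, 0.0013, 0.154]
eef_rot: [-90.0, 0.0, -12.6]
contact_force: [-1.3, 0.1, -4.4]
gripper_width: 0.0588
```

```bash
python3 g.py .4995 .0012 .149 -12.6; python3 look.py s13 25 30; python3 -c "
from h import *
crop('pics/s13.png',235,130,60,70,9,'pics/s13c.png')"
```

```text
t 10.3 p [0.4967 0.0013 0.154 ] rot [-9.001e+01  1.000e-02 -1.258e+01] w 0.0588 F [-1.27  0.12 -4.44] M [ 0.01 -0.15 -0.02] j [  22.9    8.4  -28.6   -0.   -53.  -125.4]
tx 0.0028 ty 0.0050 tz 0.0005 turn 0.0004 dist 0.006
```

View pics/s13o.png

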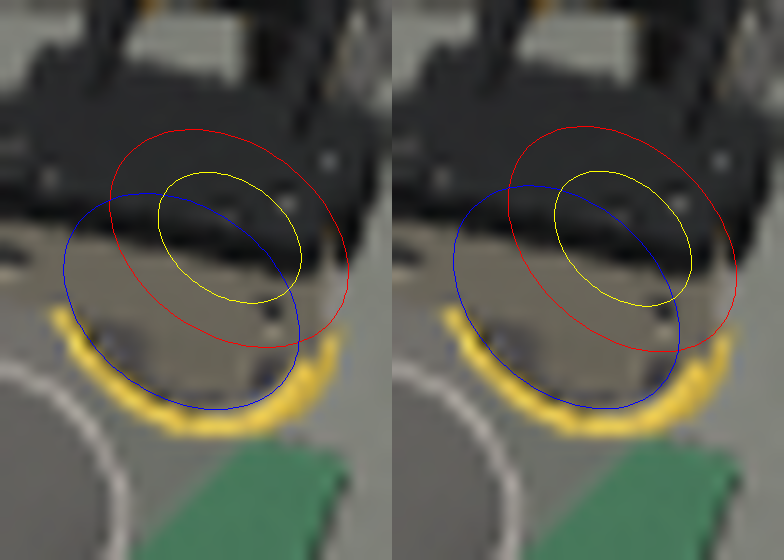

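apply_moves:
  deltas:
    - {"tx":0.001,"ty":0.002,"tz":0,"turn":0,"gripper":0.05}
    - {"tx":0.002,"ty":0.0035,"tz":0,"turn":0,"gripper":0.05}
    - {"tx":0.003,"ty":0.0052,"tz":0,"turn":0,"gripper":0.05}
    - {"tx":0.003,"ty":0.0052,"tz":0,"turn":0,"gripper":0.05}

```text
time_s: 10.75
tcp_pos: [0.4995, 0.0007, 0.1489]
eef_rot: [-90.0, 0.0, -12.6]
contact_force: [-0.9, -0.6, -4.0]
gripper_width: 0.0584
```

```bash
python3 g.py .4995 .0012 .149 -12.6; python3 look.py s14 25 30
```

```text
t 10.75 p [0.4995 0.0007 0.1489] rot [-9.001e+01  1.000e-02 -1.257e+01] w 0.0584 F [-0.87 -0.6  -3.97] M [ 0.01 -0.09 -0.03] j [  22.7    9.   -28.6   -0.   -52.4 -125.2]
tx -0.0001 ty -0.0001 tz 0.0005 turn 0.0006 dist 0.001
```

View pics/s14o.png

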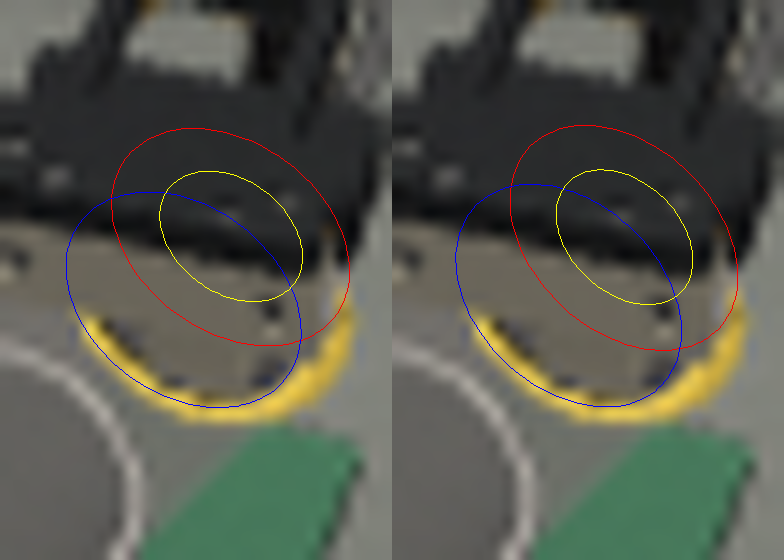

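apply_moves:
  deltas:
    - {"tx":0,"ty":0,"tz":0,"turn":0,"gripper":0.087}
    - {"tx":0,"ty":0,"tz":0,"turn":0,"gripper":0.087}
    - {"tx":0,"ty":0,"tz":0,"turn":0,"gripper":0.087}
    - {"tx":0,"ty":0,"tz":0,"turn":0,"gripper":0.087}
    - {"tx":0,"ty":0,"tz":0,"turn":0,"gripper":0.087}

```text
time_s: 11.3
tcp_pos: [0.4997, 0.0008, 0.1494]
eef_rot: [-90.0, -0.0, -12.6]
contact_force: [0.3, -0.1, 0.7]
gripper_width: 0.0864
```

```bash
python3 g.py .4995 .0012 .149 -12.6; python3 look.py s15 25 30; python3 -c "
from h import *
crop('pics/s15.png',225,130,70,80,8,'pics/s15c.png')"
```

```text
t 11.3 p [0.4997 0.0008 0.1494] rot [-8.999e+01 -3.000e-02 -1.256e+01] w 0.0864 F [ 0.33 -0.11  0.71] M [ 0.04 -0.14  0.03] j [  22.7    9.   -28.6    0.   -52.4 -125.2]
tx -0.0003 ty 0.0004 tz 0.0004 turn 0.0008 dist 0.001
```

View pics/s15c.png

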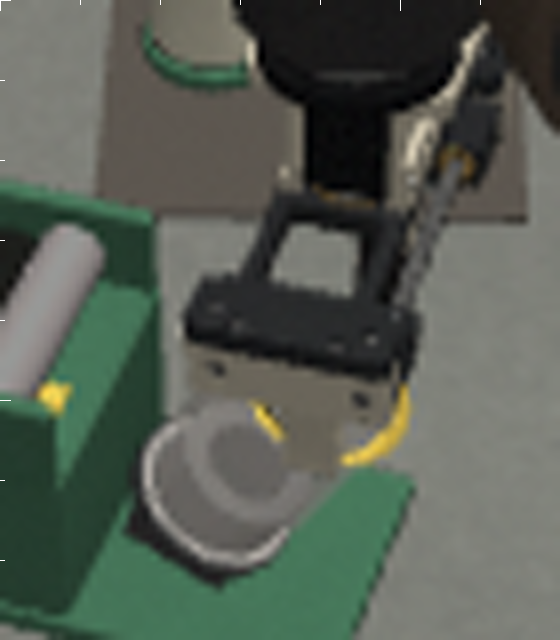

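apply_moves:
  deltas:
    - {"tx":-0.005,"ty":-0.03,"tz":0,"turn":0,"gripper":0.087}
    - {"tx":-0.005,"ty":-0.08,"tz":0,"turn":0,"gripper":0.087}
    - {"tx":-0.005,"ty":-0.1,"tz":0.04,"turn":-0.14,"gripper":0.087}
    - {"tx":-0.015,"ty":-0.1,"tz":0.08,"turn":-0.28,"gripper":0.087}

```text
time_s: 11.75
tcp_pos: [0.5047, 0.083, 0.2533]
eef_rot: [-89.9, -0.4, 3.7]
contact_force: [-0.4, 0.3, -0.9]
gripper_width: 0.0871
```

```bash
python3 g.py .4964 .3357 .245 50; python3 -c "
from h import *
from plant import capture
for n in('side','top'):
    p,d=capture(n);cv2.imwrite('pics/16'+n+'.png',p[:,:,::-1])
crop('pics/16side.png',205,90,90,130,5,'pics/16sc.png');crop('pics/16top.png',235,145,85,95,6,'pics/16tc.png')"
```

```text
t 11.75 p [0.5047 0.083  0.2533] rot [-89.88  -0.4    3.68] w 0.0871 F [-0.36  0.27 -0.93] M [ 0.07 -0.25  0.03] j [ 3.140e+01  4.400e+00 -1.910e+01  1.000e-01 -6.610e+01 -1.178e+02]
tx 0.0079 ty 0.0083 tz 0.2527 turn -0.8085 dist 0.253
```

View pics/16sc.png

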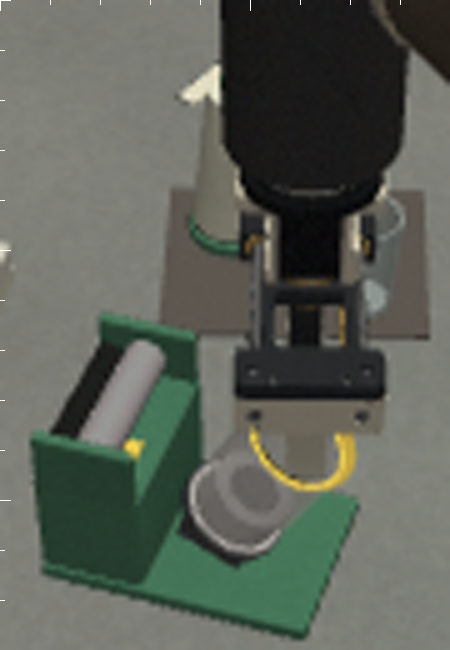

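View pics/16tc.png

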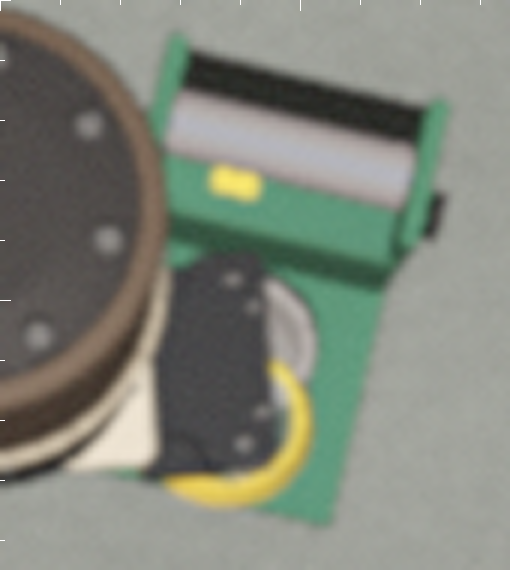

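apply_moves:
  deltas:
    - {"tx":0.008,"ty":0.005,"tz":0.253,"turn":-0.808,"gripper":0.087}
    - {"tx":0.008,"ty":0.005,"tz":0.253,"turn":-0.808,"gripper":0.087}
    - {"tx":0.008,"ty":0.005,"tz":0.253,"turn":-0.808,"gripper":0.087}
    - {"tx":0.008,"ty":0.005,"tz":0.253,"turn":-0.808,"gripper":0.087}
    - {"tx":0.008,"ty":0.005,"tz":0.253,"turn":-0.808,"gripper":0.087}

```text
time_s: 12.35
tcp_pos: [0.4946, 0.3334, 0.2441]
eef_rot: [-90.0, 0.0, 46.8]
contact_force: [1.9, 0.3, 0.9]
gripper_width: 0.0872
```

apply_moves:
  deltas:
    - {"tx":0,"ty":0,"tz":0,"turn":-0.05,"gripper":0.087}
    - {"tx":0,"ty":0,"tz":0,"turn":-0.05,"gripper":0.087}

```text
time_s: 12.55
tcp_pos: [0.4945, 0.3327, 0.2432]
eef_rot: [-90.0, 0.1, 49.4]
contact_force: [0.8, -1.1, 0.8]
gripper_width: 0.0869
```

```bash
python3 g.py .4964 .3357 .037 50; python3 -c "
from h import *
from plant import capture
for n in('side','top'):
    p,d=capture(n);cv2.imwrite('pics/17'+n+'.png',p[:,:,::-1])
crop('pics/17side.png',195,200,120,110,6,'pics/17sc.png')"
```

```text
t 12.55 p [0.4945 0.3327 0.2432] rot [-90.     0.11  49.42] w 0.0869 F [ 0.82 -1.06  0.81] M [ 0.04 -0.09 -0.01] j [ 52.7  13.2  -9.6  -0.  -67.2 -93.3]
tx 0.0035 ty 0.2062 tz 0.0005 turn -0.0101 dist 0.206
```

View pics/17sc.png

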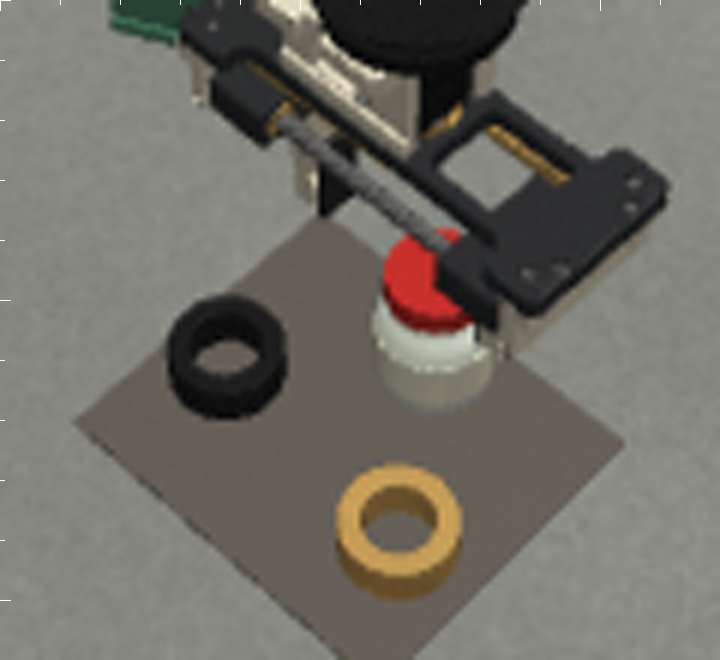

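View pics/17top.png

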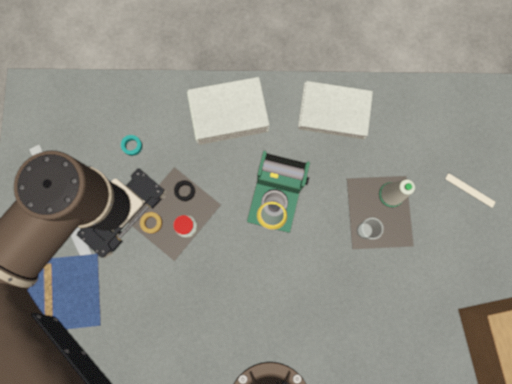

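apply_moves:
  deltas:
    - {"tx":0.0035,"ty":0.05,"tz":0,"turn":-0.01,"gripper":0.087}
    - {"tx":0.0035,"ty":0.1,"tz":0,"turn":-0.01,"gripper":0.087}
    - {"tx":0.0035,"ty":0.145,"tz":0,"turn":-0.01,"gripper":0.087}
    - {"tx":0.0035,"ty":0.16,"tz":0,"turn":-0.01,"gripper":0.087}
    - {"tx":0.0035,"ty":0.16,"tz":0,"turn":-0.01,"gripper":0.087}

```text
time_s: 13.15
tcp_pos: [0.4964, 0.3318, 0.0817]
eef_rot: [-90.0, 0.3, 49.7]
contact_force: [-0.3, 0.2, 0.3]
gripper_width: 0.0872
```

apply_moves:
  deltas:
    - {"tx":0,"ty":0,"tz":0,"turn":0,"gripper":0.087}

```text
time_s: 13.25
tcp_pos: [0.498, 0.3341, 0.0852]
eef_rot: [-90.0, -0.0, 49.8]
contact_force: [0.2, -0.9, 0.3]
gripper_width: 0.0868
```

```bash
python3 g.py .4964 .3357 .037 50; python3 -c "
from h import *
from plant import capture
for n in('side',):
    p,d=capture(n);cv2.imwrite('pics/18'+n+'.png',p[:,:,::-1])
crop('pics/18side.png',195,200,120,110,6,'pics/18sc.png')"
```

```text
t 13.25 p [0.498  0.3341 0.0852] rot [-9.002e+01 -4.000e-02  4.979e+01] w 0.0868 F [ 0.18 -0.89  0.29] M [ 0.11 -0.1  -0.03] j [ 52.5  21.9 -20.3   0.  -47.8 -92.8]
tx 0.0002 ty 0.0482 tz 0.0023 turn -0.0037 dist 0.048
```

View pics/18sc.png

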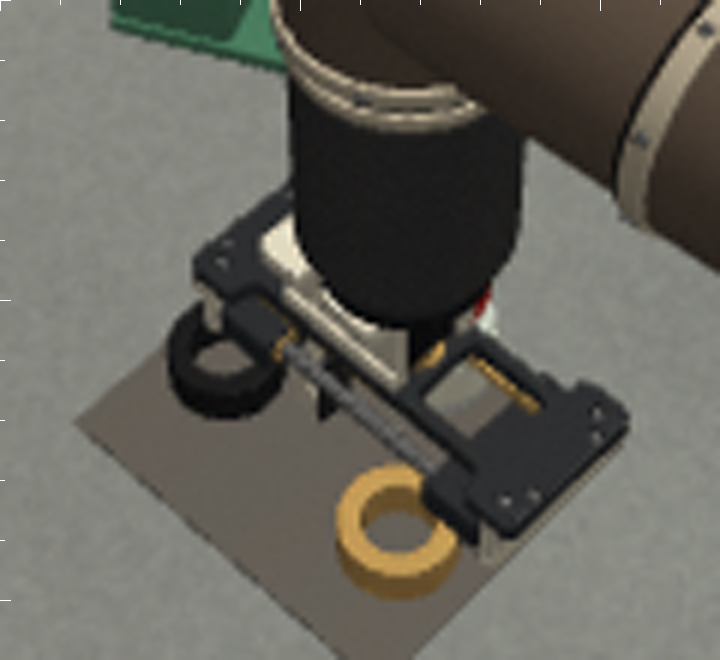

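apply_moves:
  deltas:
    - {"tx":0,"ty":0.02,"tz":0.002,"turn":-0.003,"gripper":0.087}
    - {"tx":0,"ty":0.048,"tz":0.002,"turn":-0.003,"gripper":0.087}
    - {"tx":0,"ty":0.048,"tz":0.002,"turn":-0.003,"gripper":0.087}
    - {"tx":0,"ty":0.048,"tz":0.002,"turn":-0.003,"gripper":0.087}

```text
time_s: 13.7
tcp_pos: [0.4964, 0.3362, 0.0378]
eef_rot: [-90.0, -0.1, 50.1]
contact_force: [0.2, 1.0, 0.5]
gripper_width: 0.0869
```

```bash
python3 g.py .4964 .3357 .037 50; python3 -c "
from h import *
from plant import capture
for n in('side',):
    p,d=capture(n);cv2.imwrite('pics/19'+n+'.png',p[:,:,::-1])
crop('pics/19side.png',195,200,120,110,6,'pics/19sc.png')"
```

```text
t 13.7 p [0.4964 0.3362 0.0378] rot [-9.002e+01 -7.000e-02  5.006e+01] w 0.0869 F [0.24 0.95 0.52] M [ 0.18 -0.14 -0.01] j [ 52.8  25.3 -22.7   0.  -42.  -92.8]
tx -0.0004 ty 0.0008 tz -0.0003 turn 0.0010 dist 0.001
```

View pics/19sc.png

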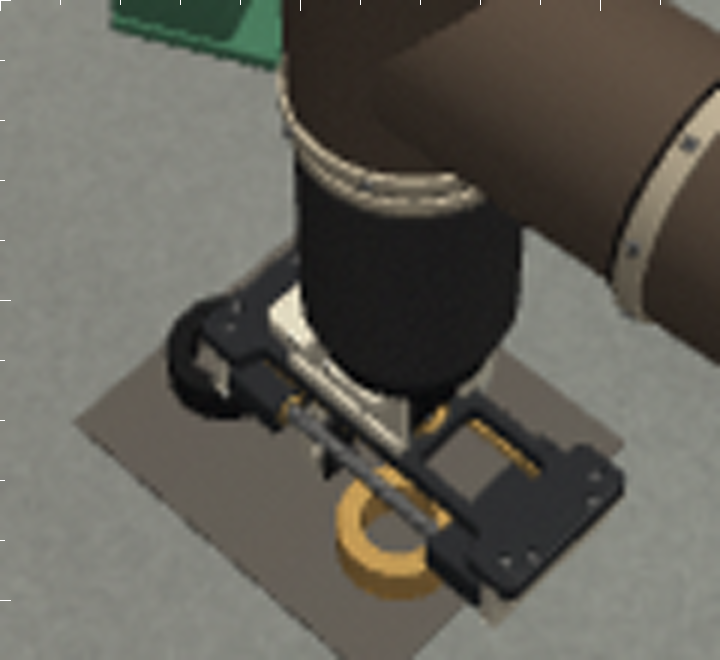

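apply_moves:
  deltas:
    - {"tx":0,"ty":0.0005,"tz":0,"turn":0,"gripper":0.05}
    - {"tx":0,"ty":0.0005,"tz":0,"turn":0,"gripper":0.05}
    - {"tx":0,"ty":0.0005,"tz":0,"turn":0,"gripper":0.05}
    - {"tx":0,"ty":0.0005,"tz":0,"turn":0,"gripper":0.05}
    - {"tx":0,"ty":0.0005,"tz":0,"turn":0,"gripper":0.05}
  newtons: 30

```text
time_s: 14.25
tcp_pos: [0.496, 0.336, 0.0362]
eef_rot: [-90.0, -0.0, 50.1]
contact_force: [-0.3, -0.5, 4.2]
gripper_width: 0.059
```

apply_moves:
  deltas:
    - {"tx":0,"ty":-0.01,"tz":0,"turn":0,"gripper":0.05}
    - {"tx":0,"ty":-0.04,"tz":0,"turn":0,"gripper":0.05}
    - {"tx":0,"ty":-0.08,"tz":0,"turn":0,"gripper":0.05}
    - {"tx":0,"ty":-0.13,"tz":0,"turn":0,"gripper":0.05}
    - {"tx":0,"ty":-0.18,"tz":0,"turn":0,"gripper":0.05}

```text
time_s: 14.75
tcp_pos: [0.4948, 0.3351, 0.2171]
eef_rot: [-90.0, 0.1, 50.1]
contact_force: [2.5, 2.0, -3.3]
gripper_width: 0.059
```

```bash
python3 g.py .511 -.0015 .235 -12.6; python3 -c "
from h import *
from plant import capture
for n in('side',):
    p,d=capture(n);cv2.imwrite('pics/20'+n+'.png',p[:,:,::-1])
crop('pics/20side.png',195,180,120,110,6,'pics/20sc.png')"
```

```text
t 14.75 p [0.4948 0.3351 0.2171] rot [-89.97   0.13  50.06] w 0.059 F [ 2.47  2.04 -3.28] M [ 0.35 -0.32 -0.  ] j [ 52.8  14.5 -11.5  -0.  -64.1 -92.7]
tx -0.2477 ty -0.0179 tz -0.2285 turn 1.0936 dist 0.337
```

View pics/20sc.png

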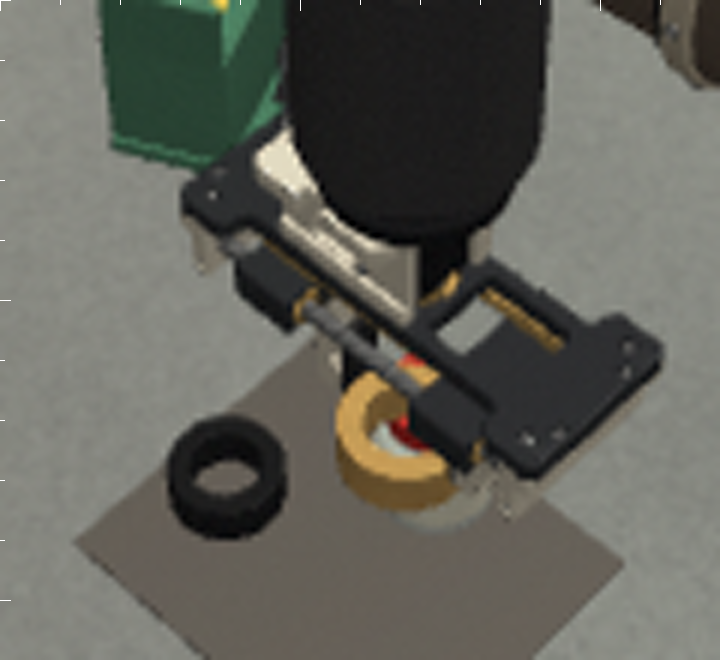

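apply_moves:
  deltas:
    - {"tx":-0.03,"ty":-0.01,"tz":-0.028,"turn":0.1,"gripper":0.05}
    - {"tx":-0.246,"ty":-0.018,"tz":-0.232,"turn":1.094,"gripper":0.05}
    - {"tx":-0.246,"ty":-0.018,"tz":-0.232,"turn":1.094,"gripper":0.05}
    - {"tx":-0.246,"ty":-0.018,"tz":-0.232,"turn":1.094,"gripper":0.05}
    - {"tx":-0.246,"ty":-0.018,"tz":-0.232,"turn":1.094,"gripper":0.05}

```text
time_s: 15.3
tcp_pos: [0.5089, 0.0934, 0.2311]
eef_rot: [-90.0, 0.0, 9.6]
contact_force: [1.5, 0.4, -3.4]
gripper_width: 0.0588
```

```bash
python3 g.py .5149 -.0023 .215 -12.6
```

```text
t 15.3 p [0.5089 0.0934 0.2311] rot [-8.998e+01  4.000e-02  9.620e+00] w 0.0588 F [ 1.52  0.38 -3.41] M [ 0.09 -0.43 -0.04] j [  32.1    6.2  -20.    -0.   -63.8 -112.5]
tx -0.0101 ty 0.0161 tz -0.0954 turn 0.3879 dist 0.097
```

apply_moves:
  deltas:
    - {"tx":-0.01,"ty":0.0,"tz":-0.0955,"turn":0.388,"gripper":0.05}
    - {"tx":-0.01,"ty":0.0,"tz":-0.0955,"turn":0.388,"gripper":0.05}
    - {"tx":-0.01,"ty":0.016,"tz":-0.0955,"turn":0.388,"gripper":0.05}
    - {"tx":-0.01,"ty":0.016,"tz":-0.0955,"turn":0.388,"gripper":0.05}
    - {"tx":-0.01,"ty":0.016,"tz":-0.0955,"turn":0.388,"gripper":0.05}

```text
time_s: 15.8
tcp_pos: [0.5161, -0.0005, 0.215]
eef_rot: [-90.0, 0.1, -12.1]
contact_force: [0.9, 1.1, -3.0]
gripper_width: 0.0588
```

```bash
python3 g.py .5149 -.0023 .183 -12.6
```

```text
t 15.8 p [ 5.161e-01 -5.000e-04  2.150e-01] rot [-9.003e+01  7.000e-02 -1.212e+01] w 0.0588 F [ 0.87  1.14 -3.03] M [ 0.06 -0.23  0.02] j [  21.8    6.8  -21.5   -0.   -61.7 -123.9]
tx -0.0008 ty 0.0320 tz -0.0021 turn 0.0083 dist 0.032
```

apply_moves:
  deltas:
    - {"tx":-0.001,"ty":0.015,"tz":-0.001,"turn":0.008,"gripper":0.05}
    - {"tx":-0.001,"ty":0.028,"tz":-0.001,"turn":0.008,"gripper":0.05}
    - {"tx":-0.001,"ty":0.032,"tz":-0.001,"turn":0.008,"gripper":0.05}
    - {"tx":-0.001,"ty":0.032,"tz":-0.001,"turn":0.008,"gripper":0.05}

```text
time_s: 16.2
tcp_pos: [0.5153, -0.0004, 0.1831]
eef_rot: [-90.0, 0.0, -12.6]
contact_force: [1.5, -0.8, -3.2]
gripper_width: 0.0588
```

```bash
python3 g.py .5068 -.0006 .1657 -12.6;python3 look.py s21 0 5
```

```text
t 16.2 p [ 5.153e-01 -4.000e-04  1.831e-01] rot [-9.003e+01  4.000e-02 -1.256e+01] w 0.0588 F [ 1.52 -0.8  -3.2 ] M [ 0.08 -0.16  0.01] j [  21.8    8.4  -24.2    0.   -57.4 -124.4]
tx -0.0083 ty 0.0174 tz -0.0021 turn 0.0006 dist 0.019
```

View pics/s21o.png

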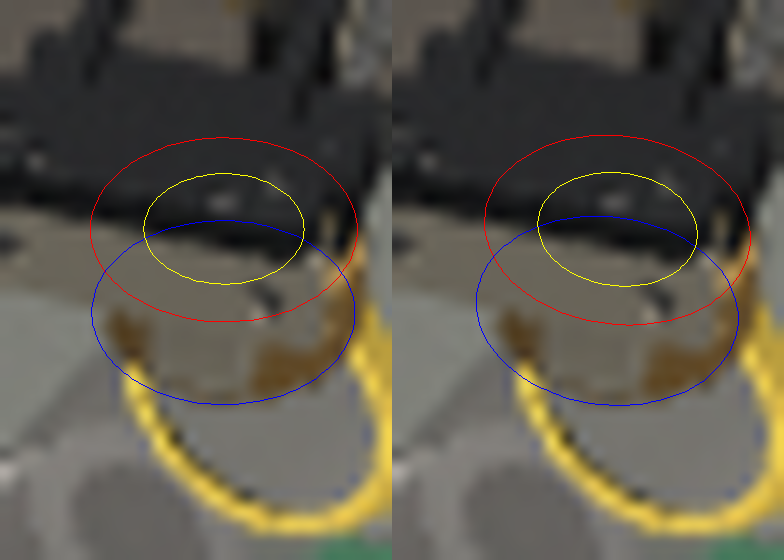

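apply_moves:
  deltas:
    - {"tx":-0.001,"ty":0.004,"tz":-0.001,"turn":0,"gripper":0.05}
    - {"tx":-0.003,"ty":0.007,"tz":-0.001,"turn":0,"gripper":0.05}
    - {"tx":-0.005,"ty":0.01,"tz":-0.001,"turn":0,"gripper":0.05}
    - {"tx":-0.0065,"ty":0.0135,"tz":-0.001,"turn":0,"gripper":0.05}
    - {"tx":-0.008,"ty":0.0174,"tz":-0.001,"turn":0,"gripper":0.05}

```text
time_s: 16.75
tcp_pos: [0.5073, -0.0004, 0.1659]
eef_rot: [-90.0, -0.0, -12.7]
contact_force: [-2.6, 0.5, 5.5]
gripper_width: 0.0588
```

apply_moves:
  deltas:
    - {"tx":0,"ty":0.0,"tz":0,"turn":0,"gripper":0.05}
    - {"tx":-0.003,"ty":-0.02,"tz":0,"turn":0,"gripper":0.05}
    - {"tx":-0.005,"ty":-0.05,"tz":0,"turn":0,"gripper":0.05}
    - {"tx":-0.005,"ty":-0.06,"tz":0,"turn":0,"gripper":0.05}
    - {"tx":-0.005,"ty":-0.06,"tz":0,"turn":0,"gripper":0.05}

```text
time_s: 17.25
tcp_pos: [0.5031, 0.0009, 0.2264]
eef_rot: [-89.9, -0.1, -12.7]
contact_force: [-0.5, 0.1, -3.2]
gripper_width: 0.0587
```

```bash
python3 g.py .4895 .0034 .1665 -12.6;python3 look.py s22 20 30 .0035
```

```text
t 17.25 p [0.5031 0.0009 0.2264] rot [-89.92  -0.11 -12.74] w 0.0587 F [-0.53  0.07 -3.22] M [ 0.03 -0.16 -0.03] j [  22.5    4.9  -22.1   -0.   -62.8 -125.2]
tx -0.0138 ty 0.0599 tz -0.0005 turn -0.0025 dist 0.062
```

View pics/s22o.png

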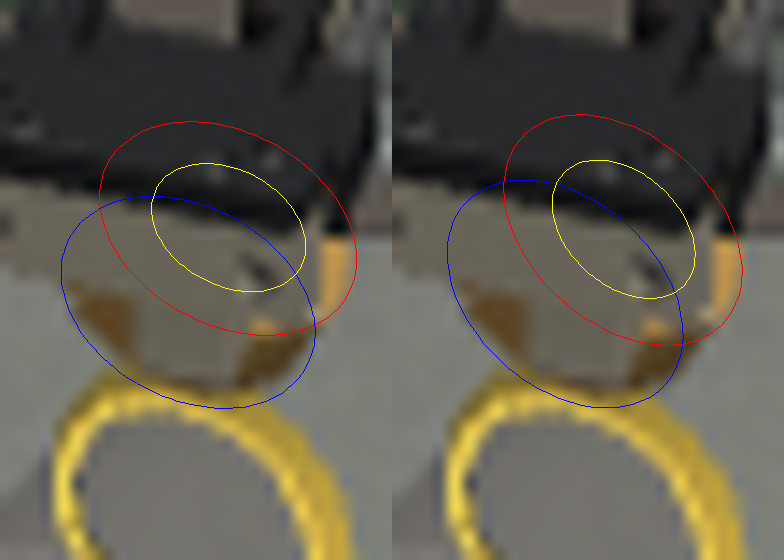

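```bash
python3 - <<'E'
from ov import *
im=cv2.imread('pics/s22.png')
k=cv2.resize(im[150:176,252:282],None,fx=24,fy=24,interpolation=cv2.INTER_LANCZOS4);k=cv2.convertScaleAbs(k,alpha=1.5)
cv2.imwrite('pics/z22.png',k)
E
```

```text
(no output)
```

View pics/z22.png

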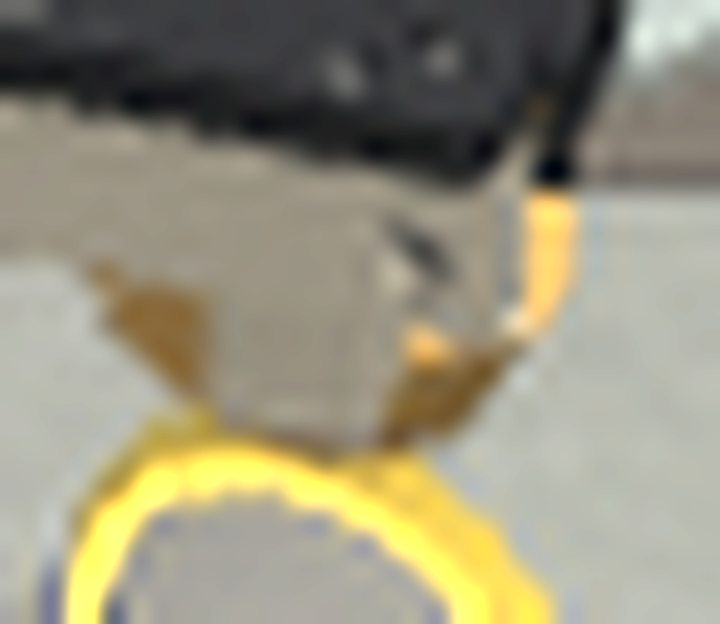

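```bash
cat > tf.py <<'E'
from ov import *
def fit(tcp,u0,v0,sil,top,s=24):
    S=lambda x,y:(u0+(x+.5)/s-.5,v0+(y+.5)/s-.5)
    sil=[S(*q) for q in sil];top=[S(*q) for q in top]
    def f(p):
        c,a=ringpose(tcp,p[0]*10,p[1]*.001,.0085+p[2]*.001)
        T=proj('side',circ(c+.013*a,.03,a)).astype(np.float32);B=proj('side',circ(c-.013*a,.03,a)).astype(np.float32)
        H=cv2.convexHull(np.r_[T,B]);Tc=cv2.convexHull(T)
        return [cv2.pointPolygonTest(H,(float(x),float(y)),True) for x,y in sil]+[cv2.pointPolygonTest(Tc,(float(x),float(y)),True) for x,y in top]+[p[2]*.1]
    r=least_squares(f,[2,4,0],diff_step=1e-2,loss='soft_l1',f_scale=.4);print('theta',r.x[0]*10,'off mm',r.x[1],'ds',r.x[2],np.round(r.fun,1))
E
python3 - <<'E'
from tf import *
fit([.5031,.0009,.2264],252,150,[(100,300),(135,355),(185,395),(460,425),(500,375),(550,325),(578,270),(578,210)],[(410,362),(440,368),(520,335)])
fit([.5028,.0005,.2261],258,150,[(283,438),(325,395),(375,342),(410,285),(414,240)],[(265,365),(300,366),(330,366)])
E
```

```text
theta 28.63838846219423 off mm 2.477155149469352 ds 0.0 [ 0.3  0.3  0.7  0.1  0.2  0.1 -0.  -0.   0.1  0.   0.6  0. ]
theta 30.645788831220155 off mm 4.916933876738564 ds 0.0 [-0.1 -0.1 -0.   0.1  0.1  0.1  0.1 -0.1  0. ]
```

```bash
python3 g.py .4914 .0029 .1665 -12.6
```

```text
t 17.3 p [0.5023 0.0007 0.2251] rot [-8.996e+01  1.000e-02 -1.276e+01] w 0.0592 F [-0.7   0.18 -4.01] M [ 0.04 -0.05 -0.  ] j [  22.5    5.   -22.2   -0.   -62.8 -125.2]
tx -0.0111 ty 0.0586 tz -0.0003 turn -0.0028 dist 0.06
```

apply_moves:
  deltas:
    - {"tx":-0.011,"ty":0.02,"tz":0,"turn":-0.003,"gripper":0.05}
    - {"tx":-0.011,"ty":0.045,"tz":0,"turn":-0.003,"gripper":0.05}
    - {"tx":-0.011,"ty":0.0585,"tz":0,"turn":-0.003,"gripper":0.05}
    - {"tx":-0.011,"ty":0.0585,"tz":0,"turn":-0.003,"gripper":0.05}
    - {"tx":-0.011,"ty":0.0585,"tz":0,"turn":-0.003,"gripper":0.05}

```text
time_s: 17.8
tcp_pos: [0.4914, 0.0028, 0.1664]
eef_rot: [-90.1, 0.1, -12.6]
contact_force: [1.3, 0.4, -3.5]
gripper_width: 0.0585
```

apply_moves:
  deltas:
    - {"tx":0.002,"ty":0.0035,"tz":0,"turn":0,"gripper":0.05}
    - {"tx":0.004,"ty":0.0075,"tz":0,"turn":0,"gripper":0.05}
    - {"tx":0.006,"ty":0.011,"tz":0,"turn":0,"gripper":0.05}
    - {"tx":0.007,"ty":0.0125,"tz":0,"turn":0,"gripper":0.05}

```text
time_s: 18.2
tcp_pos: [0.4987, 0.0015, 0.1544]
eef_rot: [-90.0, 0.0, -12.6]
contact_force: [-0.6, -0.3, -4.5]
gripper_width: 0.0588
```

```bash
python3 g.py .5014 .0007 .149 -12.6;python3 look.py s23 27 30 .003
```

```text
t 18.2 p [0.4987 0.0015 0.1544] rot [-9.000e+01  1.000e-02 -1.257e+01] w 0.0588 F [-0.56 -0.34 -4.53] M [-0.04 -0.18 -0.02] j [  22.8    8.6  -28.3   -0.   -53.1 -125.4]
tx 0.0028 ty 0.0054 tz -0.0002 turn 0.0005 dist 0.006
```

View pics/s23o.png

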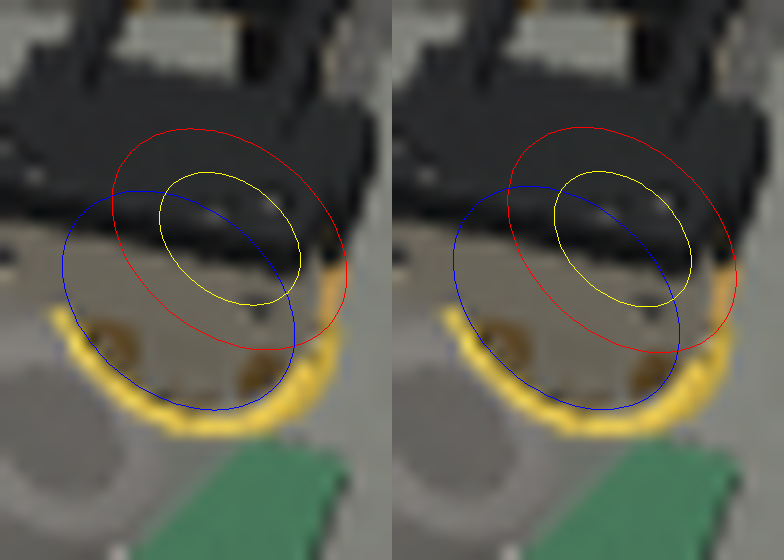

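Same relation to the lip as with the steel ring; no contact force. Go to depth.

apply_moves:
  deltas:
    - {"tx":0.001,"ty":0.002,"tz":0,"turn":0,"gripper":0.05}
    - {"tx":0.002,"ty":0.0035,"tz":0,"turn":0,"gripper":0.05}
    - {"tx":0.003,"ty":0.0054,"tz":0,"turn":0,"gripper":0.05}
    - {"tx":0.003,"ty":0.0054,"tz":0,"turn":0,"gripper":0.05}

```text
time_s: 18.65
tcp_pos: [0.5015, 0.0009, 0.1491]
eef_rot: [-90.0, 0.0, -12.6]
contact_force: [0.1, -0.1, -4.1]
gripper_width: 0.0587
```

```bash
python3 g.py .5014 .0007 .149 -12.6
```

```text
t 18.65 p [0.5015 0.0009 0.1491] rot [-9.001e+01  2.000e-02 -1.257e+01] w 0.0587 F [ 0.08 -0.07 -4.06] M [ 0.04 -0.08 -0.01] j [  22.6    9.2  -28.4   -0.   -52.5 -125.1]
tx -0.0001 ty 0.0001 tz -0.0002 turn 0.0006 dist 0.0
```

apply_moves:
  deltas:
    - {"tx":0,"ty":0,"tz":0,"turn":0,"gripper":0.087}
    - {"tx":0,"ty":0,"tz":0,"turn":0,"gripper":0.087}
    - {"tx":0,"ty":0,"tz":0,"turn":0,"gripper":0.087}
    - {"tx":0,"ty":0,"tz":0,"turn":0,"gripper":0.087}
    - {"tx":0,"ty":0,"tz":0,"turn":0,"gripper":0.087}

```text
time_s: 19.15
tcp_pos: [0.5016, 0.001, 0.1496]
eef_rot: [-90.0, -0.0, -12.6]
contact_force: [0.2, 0.0, -0.1]
gripper_width: 0.0865
```

```bash
python3 g.py; python3 look.py s24 25 30; python3 -c "
from h import *
crop('pics/s24.png',225,130,70,80,8,'pics/s24c.png')"
```

```text
t 19.15 p [0.5016 0.001  0.1496] rot [-8.999e+01 -3.000e-02 -1.256e+01] w 0.0865 F [ 0.2   0.03 -0.1 ] M [-0.02 -0.21  0.06] j [  22.6    9.1  -28.4    0.   -52.5 -125.2]
```

View pics/s24c.png

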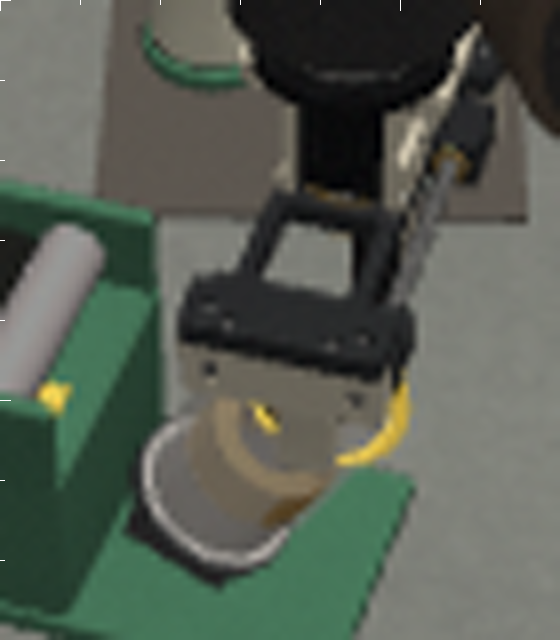

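apply_moves:
  deltas:
    - {"tx":-0.005,"ty":-0.03,"tz":0,"turn":0,"gripper":0.087}
    - {"tx":-0.005,"ty":-0.08,"tz":0,"turn":0,"gripper":0.087}
    - {"tx":0.0,"ty":-0.1,"tz":0.04,"turn":0,"gripper":0.087}
    - {"tx":0.02,"ty":-0.1,"tz":0.09,"turn":0,"gripper":0.087}

```text
time_s: 19.6
tcp_pos: [0.5396, 0.0818, 0.2545]
eef_rot: [-89.7, -0.4, -12.6]
contact_force: [1.6, -0.2, 1.4]
gripper_width: 0.087
```

```bash
python3 g.py .588 .2477 .24 -12.6
```

```text
t 19.6 p [0.5396 0.0818 0.2545] rot [-89.72  -0.39 -12.65] w 0.087 F [ 1.64 -0.25  1.4 ] M [-0.03 -0.37 -0.  ] j [ 2.920e+01  7.700e+00 -1.510e+01  1.000e-01 -6.670e+01 -1.319e+02]
tx 0.0109 ty 0.0145 tz 0.1725 turn -0.0008 dist 0.173
```

apply_moves:
  deltas:
    - {"tx":0.011,"ty":0.01,"tz":0.1725,"turn":0,"gripper":0.087}
    - {"tx":0.011,"ty":0.01,"tz":0.1725,"turn":0,"gripper":0.087}
    - {"tx":0.011,"ty":0.01,"tz":0.1725,"turn":0,"gripper":0.087}
    - {"tx":0.011,"ty":0.01,"tz":0.1725,"turn":0,"gripper":0.087}
    - {"tx":0.011,"ty":0.01,"tz":0.1725,"turn":0,"gripper":0.087}

```text
time_s: 20.1
tcp_pos: [0.587, 0.2502, 0.2378]
eef_rot: [-90.1, 0.1, -12.4]
contact_force: [-0.1, -0.6, 0.4]
gripper_width: 0.0869
```

```bash
python3 g.py .588 .2477 .037 -12.6; python3 -c "
from h import *
from plant import capture
for n in('side','top'):
    p,d=capture(n);cv2.imwrite('pics/25'+n+'.png',p[:,:,::-1])
crop('pics/25side.png',195,140,110,140,5,'pics/25sc.png');crop('pics/25top.png',150,140,170,110,4,'pics/25tc.png')"
```

```text
t 20.1 p [0.587  0.2502 0.2378] rot [-9.007e+01  5.000e-02 -1.241e+01] w 0.0869 F [-0.08 -0.58  0.36] M [-0.04 -0.14  0.02] j [  40.6   17.4   -4.7   -0.   -68.  -143. ]
tx 0.0015 ty 0.2008 tz -0.0022 turn 0.0033 dist 0.201
```

View pics/25sc.png

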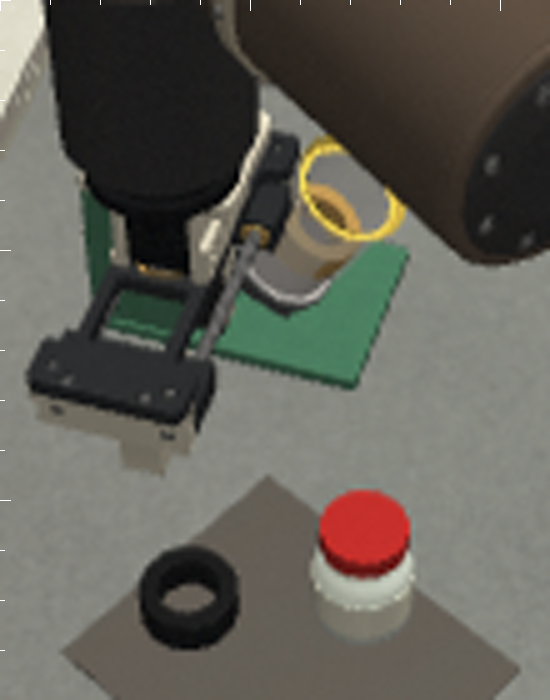

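View pics/25tc.png

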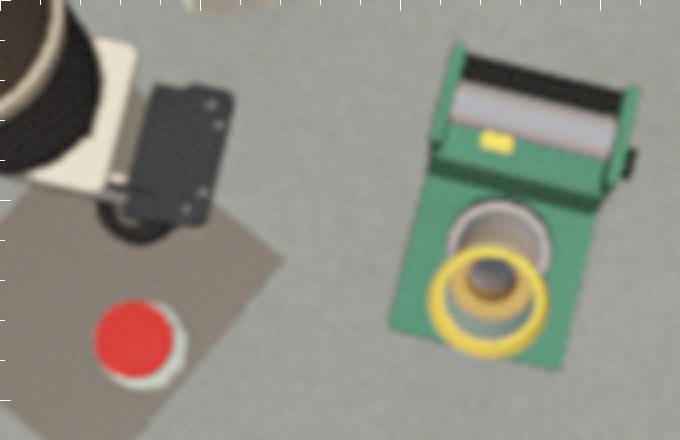

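apply_moves:
  deltas:
    - {"tx":0.0015,"ty":0.05,"tz":-0.0015,"turn":0.002,"gripper":0.087}
    - {"tx":0.0015,"ty":0.1,"tz":-0.0015,"turn":0.002,"gripper":0.087}
    - {"tx":0.0015,"ty":0.14,"tz":-0.0015,"turn":0.002,"gripper":0.087}
    - {"tx":0.0015,"ty":0.16,"tz":-0.0015,"turn":0.002,"gripper":0.087}
    - {"tx":0.0015,"ty":0.16,"tz":-0.0015,"turn":0.002,"gripper":0.087}

```text
time_s: 20.7
tcp_pos: [0.5859, 0.2429, 0.0764]
eef_rot: [-90.2, 0.2, -12.8]
contact_force: [-0.2, 0.0, 1.1]
gripper_width: 0.0871
```

apply_moves:
  deltas:
    - {"tx":0,"ty":0,"tz":0,"turn":0,"gripper":0.087}

```text
time_s: 20.8
tcp_pos: [0.5883, 0.2448, 0.0804]
eef_rot: [-90.0, -0.0, -12.7]
contact_force: [0.1, 0.5, 1.4]
gripper_width: 0.0869
```

```bash
python3 g.py .588 .2477 .037 -12.6; python3 -c "
from ov import *
from plant import capture
for n in('side',):
    p,d=capture(n);cv2.imwrite('pics/26'+n+'.png',p[:,:,::-1])
crop('pics/26side.png',195,200,110,100,6,'pics/26sc.png')
u=np.array([np.cos(np.radians(-12.6)),np.sin(np.radians(-12.6)),0]);a=-.5*u+np.array([0,0,.866])
f=np.array([.5557,-.0117,.045])
for z in(.026,.052,.078): print(z,proj('top',f+z*a),proj('side',f+z*a))
"
```

```text
t 20.8 p [0.5883 0.2448 0.0804] rot [-8.999e+01 -4.000e-02 -1.271e+01] w 0.0869 F [0.08 0.5  1.42] M [ 0.02 -0.24 -0.02] j [  40.1   25.1  -15.5    0.   -49.3 -142.9]
tx -0.0010 ty 0.0434 tz 0.0028 turn -0.0018 dist 0.043
0.026 [[273.34845185 205.44940663]] [[254.83934346 187.44452702]]
0.052 [[272.77236399 209.00693183]] [[258.54720069 183.58235179]]
0.078 [[272.17184783 212.7153096 ]] [[262.36272608 179.60802733]]
```

View pics/26sc.png

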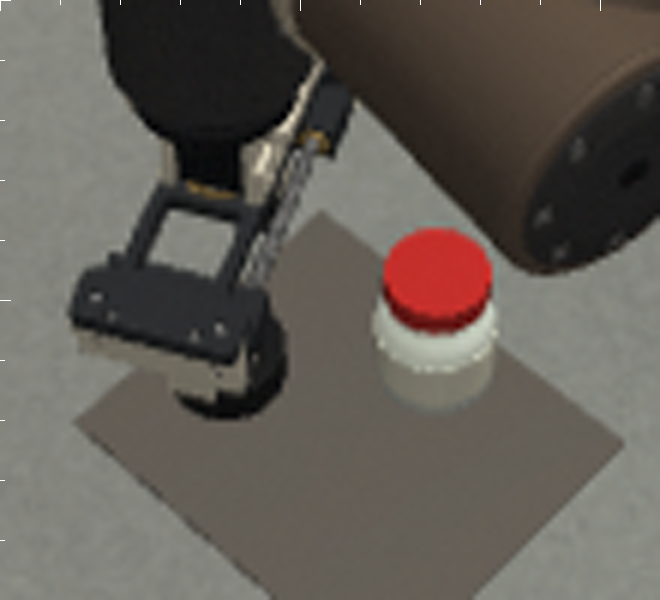

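apply_moves:
  deltas:
    - {"tx":-0.0005,"ty":0.015,"tz":0.002,"turn":0,"gripper":0.087}
    - {"tx":-0.0005,"ty":0.035,"tz":0.002,"turn":0,"gripper":0.087}
    - {"tx":-0.0005,"ty":0.0434,"tz":0.002,"turn":0,"gripper":0.087}
    - {"tx":-0.0005,"ty":0.0434,"tz":0.002,"turn":0,"gripper":0.087}

```text
time_s: 21.25
tcp_pos: [0.5873, 0.2471, 0.0353]
eef_rot: [-90.1, 0.1, -12.7]
contact_force: [-0.3, -0.5, 0.3]
gripper_width: 0.0869
```

```bash
python3 g.py .588 .2477 .037 -12.6; python3 -c "
from ov import *
from plant import capture
for n in('side',):
    p,d=capture(n);cv2.imwrite('pics/27'+n+'.png',p[:,:,::-1])
crop('pics/27side.png',195,200,110,100,6,'pics/27sc.png')
"
```

```text
t 21.25 p [0.5873 0.2471 0.0353] rot [-9.006e+01  5.000e-02 -1.268e+01] w 0.0869 F [-0.3  -0.49  0.33] M [ 0.04 -0.1  -0.01] j [  40.3   28.3  -17.5   -0.   -44.3 -143. ]
tx 0.0006 ty -0.0017 tz 0.0007 turn -0.0014 dist 0.002
```

View pics/27sc.png

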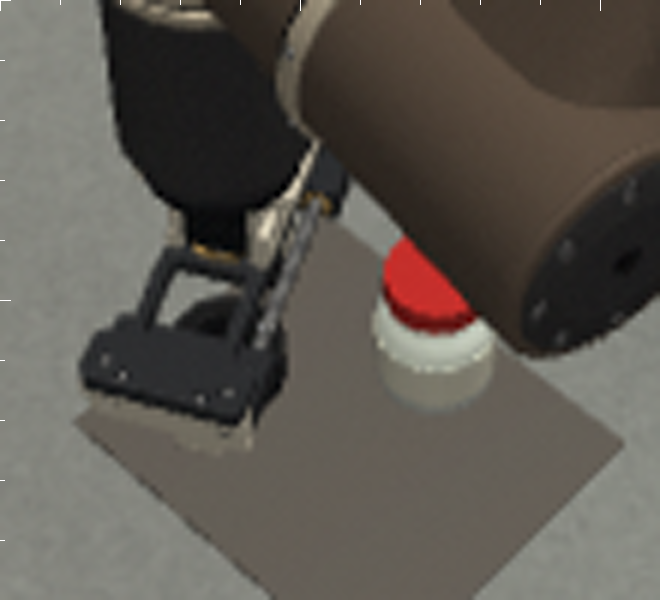

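apply_moves:
  deltas:
    - {"tx":0,"ty":-0.001,"tz":0,"turn":0,"gripper":0.087}
    - {"tx":0,"ty":-0.001,"tz":0,"turn":0,"gripper":0.05}
    - {"tx":0,"ty":-0.001,"tz":0,"turn":0,"gripper":0.05}
    - {"tx":0,"ty":-0.001,"tz":0,"turn":0,"gripper":0.05}
    - {"tx":0,"ty":-0.001,"tz":0,"turn":0,"gripper":0.05}
  newtons: 30

```text
time_s: 21.8
tcp_pos: [0.5878, 0.2475, 0.0371]
eef_rot: [-90.0, -0.0, -12.7]
contact_force: [0.0, 0.2, -0.4]
gripper_width: 0.0603
```

apply_moves:
  deltas:
    - {"tx":0,"ty":0,"tz":0,"turn":0,"gripper":0.05}
    - {"tx":0,"ty":-0.02,"tz":0,"turn":0,"gripper":0.05}
    - {"tx":0,"ty":-0.06,"tz":0,"turn":0,"gripper":0.05}
    - {"tx":0,"ty":-0.11,"tz":0,"turn":0,"gripper":0.05}
    - {"tx":0,"ty":-0.16,"tz":0,"turn":0,"gripper":0.05}

```text
time_s: 22.3
tcp_pos: [0.5872, 0.2471, 0.1981]
eef_rot: [-90.1, 0.1, -12.7]
contact_force: [2.1, 1.0, -0.2]
gripper_width: 0.0584
```

```bash
python3 g.py .5149 -.0023 .215 -12.6; python3 -c "
from ov import *
from plant import capture
for n in('side',):
    p,d=capture(n);cv2.imwrite('pics/28'+n+'.png',p[:,:,::-1])
crop('pics/28side.png',185,180,110,110,6,'pics/28sc.png')
"
```

```text
t 22.3 p [0.5872 0.2471 0.1981] rot [-9.007e+01  6.000e-02 -1.268e+01] w 0.0584 F [ 2.12  0.99 -0.22] M [ 0.24 -0.37 -0.02] j [  40.3   18.8   -8.    -0.   -63.3 -143. ]
tx -0.0159 ty -0.0169 tz -0.2592 turn -0.0013 dist 0.26
```

View pics/28sc.png

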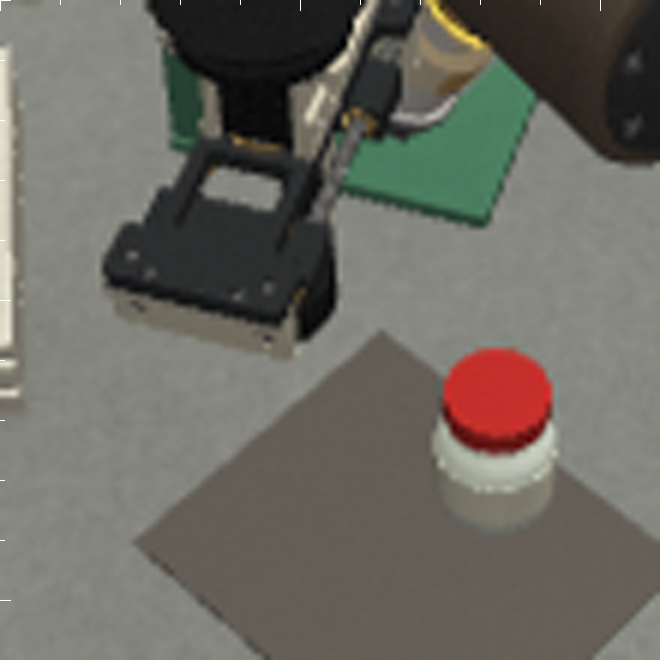

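```bash
python3 - <<'E'
from ov import *
o=[]
for off in(.0045,-.004):
    c,a=ringpose([.5872,.2471,.1981],0,off);overlay('pics/28side.png','side',c,a,(200,205,45,45),9,'pics/_o.png');o.append(cv2.convertScaleAbs(cv2.imread('pics/_o.png'),alpha=1.8))
cv2.imwrite('pics/28o.png',cv2.hconcat(o))
E
```

```text
(no output)
```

View pics/28o.png

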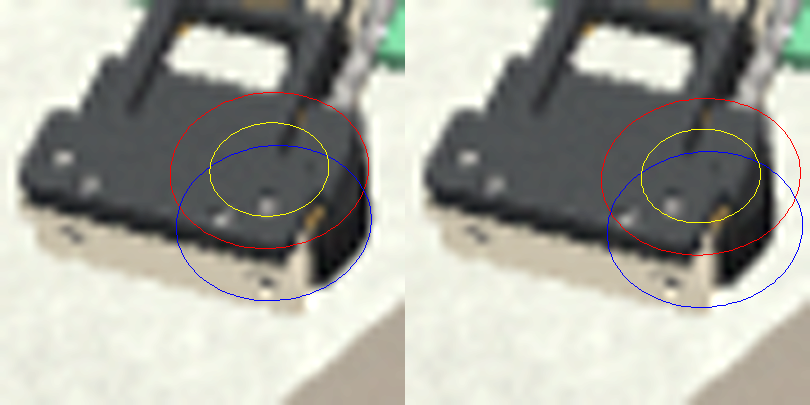

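apply_moves:
  deltas:
    - {"tx":-0.002,"ty":-0.03,"tz":-0.03,"turn":0,"gripper":0.05}
    - {"tx":-0.016,"ty":-0.03,"tz":-0.258,"turn":-0.001,"gripper":0.05}
    - {"tx":-0.016,"ty":-0.03,"tz":-0.258,"turn":-0.001,"gripper":0.05}
    - {"tx":-0.016,"ty":-0.03,"tz":-0.258,"turn":-0.001,"gripper":0.05}
    - {"tx":-0.016,"ty":-0.03,"tz":-0.258,"turn":-0.001,"gripper":0.05}

```text
time_s: 22.85
tcp_pos: [0.5224, 0.0249, 0.2268]
eef_rot: [-90.0, -0.0, -12.6]
contact_force: [1.6, -0.4, -1.3]
gripper_width: 0.0592
```

apply_moves:
  deltas:
    - {"tx":0,"ty":0,"tz":-0.0295,"turn":0,"gripper":0.05}
    - {"tx":0,"ty":0,"tz":-0.0295,"turn":0,"gripper":0.05}

```text
time_s: 23.05
tcp_pos: [0.5156, -0.0052, 0.227]
eef_rot: [-90.0, 0.0, -12.8]
contact_force: [0.6, -0.6, -0.7]
gripper_width: 0.0588
```

```bash
python3 g.py .5149 -.0023 .183 -12.6
```

```text
t 23.05 p [ 0.5156 -0.0052  0.227 ] rot [-90.    0.  -12.8] w 0.0588 F [ 0.58 -0.55 -0.75] M [ 0.11 -0.23  0.01] j [  21.3    6.2  -20.6   -0.   -63.2 -124.1]
tx -0.0013 ty 0.0440 tz 0.0027 turn -0.0035 dist 0.044
```

apply_moves:
  deltas:
    - {"tx":-0.001,"ty":0.02,"tz":0.002,"turn":-0.003,"gripper":0.05}
    - {"tx":-0.001,"ty":0.035,"tz":0.002,"turn":-0.003,"gripper":0.05}
    - {"tx":-0.001,"ty":0.043,"tz":0.002,"turn":-0.003,"gripper":0.05}
    - {"tx":-0.001,"ty":0.043,"tz":0.002,"turn":-0.003,"gripper":0.05}
    - {"tx":-0.001,"ty":0.043,"tz":0.002,"turn":-0.003,"gripper":0.05}

```text
time_s: 23.55
tcp_pos: [0.5169, 0.0002, 0.1842]
eef_rot: [-90.0, -0.0, -12.4]
contact_force: [-0.7, 0.8, -0.3]
gripper_width: 0.0588
```

```bash
python3 g.py .5068 -.0006 .1655 -12.6
```

```text
t 23.55 p [5.169e-01 2.000e-04 1.842e-01] rot [-9.001e+01 -2.000e-02 -1.242e+01] w 0.0588 F [-0.68  0.75 -0.25] M [ 0.03 -0.1  -0.04] j [  21.8    8.5  -24.     0.   -57.6 -124.3]
tx -0.0097 ty 0.0187 tz -0.0030 turn 0.0032 dist 0.021
```

apply_moves:
  deltas:
    - {"tx":-0.0015,"ty":0.004,"tz":-0.002,"turn":0.003,"gripper":0.05}
    - {"tx":-0.0035,"ty":0.008,"tz":-0.002,"turn":0.003,"gripper":0.05}
    - {"tx":-0.006,"ty":0.011,"tz":-0.002,"turn":0.003,"gripper":0.05}
    - {"tx":-0.008,"ty":0.0145,"tz":-0.002,"turn":0.003,"gripper":0.05}
    - {"tx":-0.0095,"ty":0.0187,"tz":-0.002,"turn":0.003,"gripper":0.05}

```text
time_s: 24.05
tcp_pos: [0.5078, 0.0002, 0.1666]
eef_rot: [-89.9, -0.2, -12.6]
contact_force: [-0.6, 0.8, 6.5]
gripper_width: 0.0593
```

apply_moves:
  deltas:
    - {"tx":0,"ty":0.0,"tz":0,"turn":0,"gripper":0.05}
    - {"tx":-0.003,"ty":-0.02,"tz":0,"turn":0,"gripper":0.05}
    - {"tx":-0.005,"ty":-0.05,"tz":0,"turn":0,"gripper":0.05}
    - {"tx":-0.005,"ty":-0.06,"tz":0,"turn":0,"gripper":0.05}
    - {"tx":-0.005,"ty":-0.06,"tz":0,"turn":0,"gripper":0.05}

```text
time_s: 24.55
tcp_pos: [0.5027, 0.0015, 0.2269]
eef_rot: [-89.9, -0.2, -12.6]
contact_force: [0.2, -0.1, -0.3]
gripper_width: 0.0588
```

```bash
python3 g.py .4895 .0034 .1665 -12.6;python3 look.py s29 20 30 .0045; python3 - <<'E'
from ov import *
im=cv2.imread('pics/s29.png')
k=cv2.resize(im[150:176,252:282],None,fx=24,fy=24,interpolation=cv2.INTER_LANCZOS4);k=cv2.convertScaleAbs(k,alpha=1.8)
cv2.imwrite('pics/z29.png',k)
E
```

```text
t 24.55 p [0.5027 0.0015 0.2269] rot [-89.88  -0.19 -12.61] w 0.0588 F [ 0.19 -0.14 -0.29] M [ 0.02 -0.16  0.03] j [  22.6    4.8  -22.2    0.   -62.8 -125.2]
tx -0.0133 ty 0.0604 tz -0.0010 turn -0.0002 dist 0.062
```

View pics/s29o.png

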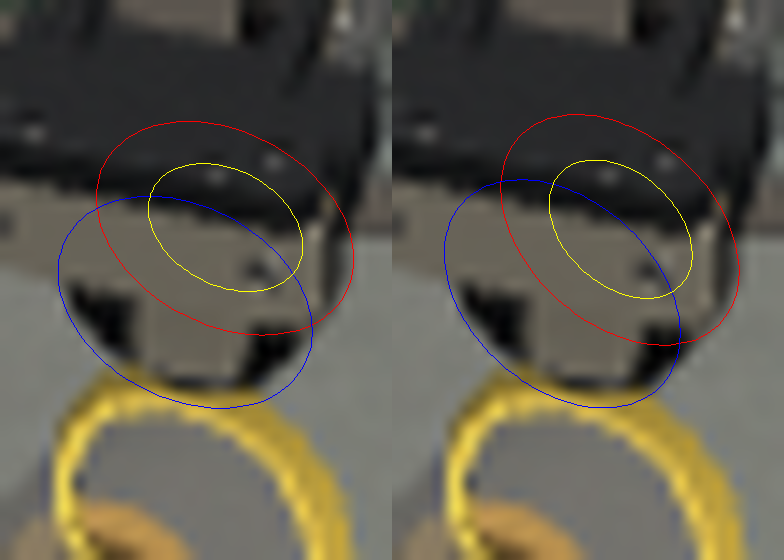

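View pics/z29.png

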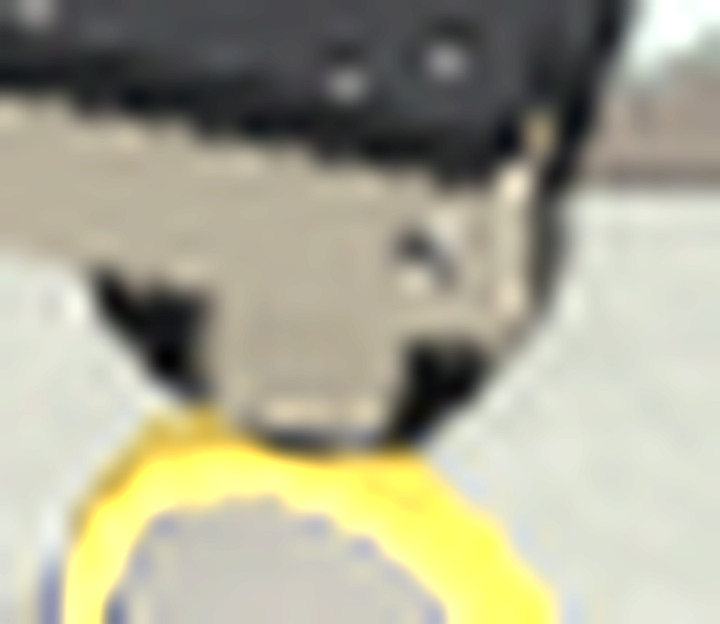

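```bash
python3 - <<'E'
from tf import *
sil=[(92,285),(125,345),(190,400),(425,440),(470,400),(510,355),(548,310),(562,260),(565,215)]
fit([.5027,.0015,.2269],252,150,sil,[])
E
```

```text
theta 36.775985498363866 off mm 3.016661287415882 ds 0.0 [ 0.1  0.2  0.7 -0.2 -0.   0.4  0.3  0.2 -0.1  0. ]
```

```bash
python3 - <<'E'
from tf import *
fit([.5031,.0009,.2264],252,150,[(100,300),(135,355),(185,395),(460,425),(500,375),(550,325),(578,270),(578,210)],[])
sil=[(92,285),(125,345),(190,400),(425,440),(470,400),(510,355),(548,310),(562,260),(565,215)]
S=lambda x,y:(252+(x+.5)/24-.5,150+(y+.5)/24-.5)
for th in(26,30,34,38):
  for off in(.002,.0035,.005):
    c,a=ringpose([.5027,.0015,.2269],th,off)
    H=cv2.convexHull(np.r_[proj('side',circ(c+.013*a,.03,a)),proj('side',circ(c-.013*a,.03,a))].astype(np.float32))
    print(th,off,[round(cv2.pointPolygonTest(H,tuple(map(float,S(*q))),True),1) for q in sil])
E
```

```text
theta 32.462525153084385 off mm 1.7687031961726416 ds 0.0 [ 0.1  0.1  0.6 -0.1  0.3  0.3  0.  -0.1  0. ]
26 0.002 [0.0, 0.1, 0.6, 1.1, 1.0, 0.8, 0.7, 1.1, 1.0]
26 0.0035 [0.4, 0.4, 0.8, 0.8, 0.5, 0.4, 0.3, 0.6, 0.5]
26 0.005 [0.8, 0.8, 1.0, 0.4, 0.1, -0.0, -0.1, 0.1, 0.1]
30 0.002 [-0.0, 0.1, 0.5, 0.8, 0.6, 0.7, 0.8, 0.9, 0.7]
30 0.0035 [0.4, 0.4, 0.8, 0.4, 0.2, 0.3, 0.3, 0.4, 0.2]
30 0.005 [0.8, 0.7, 1.0, 0.0, -0.2, -0.1, -0.1, -0.0, -0.2]
34 0.002 [-0.1, -0.0, 0.5, 0.4, 0.4, 0.7, 0.8, 0.7, 0.4]
34 0.0035 [0.3, 0.3, 0.7, -0.0, -0.0, 0.3, 0.3, 0.2, -0.1]
34 0.005 [0.7, 0.6, 1.0, -0.4, -0.4, -0.1, -0.2, -0.3, -0.5]
38 0.002 [-0.1, -0.1, 0.5, -0.0, 0.2, 0.7, 0.6, 0.4, 0.1]
38 0.0035 [0.2, 0.2, 0.7, -0.4, -0.2, 0.3, 0.1, -0.1, -0.4]
38 0.005 [0.6, 0.6, 1.0, -0.8, -0.5, -0.0, -0.3, -0.6, -0.8]
```

```bash
python3 g.py .4910 .003 .1665 -12.6
```

```text
t 24.6 p [0.502  0.0013 0.2254] rot [-8.993e+01 -6.000e-02 -1.263e+01] w 0.0588 F [-0.26 -0.57 -1.89] M [ 0.09 -0.16 -0.01] j [  22.6    4.9  -22.3   -0.   -62.7 -125.2]
tx -0.0111 ty 0.0589 tz -0.0008 turn -0.0005 dist 0.06
```

apply_moves:
  deltas:
    - {"tx":-0.011,"ty":0.02,"tz":-0.0005,"turn":0,"gripper":0.05}
    - {"tx":-0.011,"ty":0.045,"tz":-0.0005,"turn":0,"gripper":0.05}
    - {"tx":-0.011,"ty":0.0585,"tz":-0.0005,"turn":0,"gripper":0.05}
    - {"tx":-0.011,"ty":0.0585,"tz":-0.0005,"turn":0,"gripper":0.05}
    - {"tx":-0.011,"ty":0.0585,"tz":-0.0005,"turn":0,"gripper":0.05}

```text
time_s: 25.1
tcp_pos: [0.4907, 0.0029, 0.1661]
eef_rot: [-90.1, 0.1, -12.6]
contact_force: [0.5, 1.0, 0.0]
gripper_width: 0.0589
```

apply_moves:
  deltas:
    - {"tx":0.002,"ty":0.0035,"tz":0,"turn":0,"gripper":0.05}
    - {"tx":0.004,"ty":0.0075,"tz":0,"turn":0,"gripper":0.05}
    - {"tx":0.006,"ty":0.011,"tz":0,"turn":0,"gripper":0.05}
    - {"tx":0.007,"ty":0.0125,"tz":0,"turn":0,"gripper":0.05}

```text
time_s: 25.5
tcp_pos: [0.498, 0.0014, 0.1539]
eef_rot: [-90.0, 0.0, -12.6]
contact_force: [1.0, -0.6, -0.8]
gripper_width: 0.0586
```

```bash
python3 g.py .501 .0008 .149 -12.6;python3 look.py s30 27 32 .0035
```

```text
t 25.5 p [0.498  0.0014 0.1539] rot [-9.000e+01  1.000e-02 -1.263e+01] w 0.0586 F [ 0.96 -0.62 -0.76] M [ 0.04 -0.16 -0.02] j [  22.8    8.5  -28.4   -0.   -53.  -125.4]
tx 0.0030 ty 0.0049 tz 0.0000 turn -0.0005 dist 0.006
```

View pics/s30o.png

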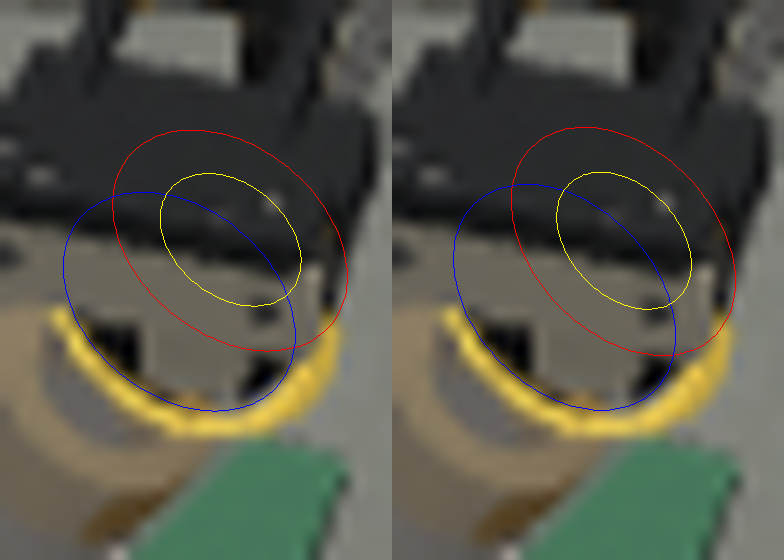

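apply_moves:
  deltas:
    - {"tx":0.001,"ty":0.002,"tz":0,"turn":0,"gripper":0.05}
    - {"tx":0.002,"ty":0.0035,"tz":0,"turn":0,"gripper":0.05}
    - {"tx":0.003,"ty":0.005,"tz":0,"turn":0,"gripper":0.05}
    - {"tx":0.003,"ty":0.005,"tz":0,"turn":0,"gripper":0.05}

```text
time_s: 25.95
tcp_pos: [0.5008, 0.0008, 0.149]
eef_rot: [-90.0, 0.0, -12.6]
contact_force: [-0.1, 0.7, -1.2]
gripper_width: 0.0587
```

```bash
python3 g.py .501 .0008 .149 -12.6
```

```text
t 25.95 p [0.5008 0.0008 0.149 ] rot [-9.001e+01  1.000e-02 -1.262e+01] w 0.0587 F [-0.15  0.72 -1.18] M [-0.   -0.13  0.01] j [  22.6    9.1  -28.5   -0.   -52.4 -125.2]
tx 0.0002 ty 0.0000 tz 0.0000 turn -0.0004 dist 0.0
```

apply_moves:
  deltas:
    - {"tx":0,"ty":0,"tz":0,"turn":0,"gripper":0.087}
    - {"tx":0,"ty":0,"tz":0,"turn":0,"gripper":0.087}
    - {"tx":0,"ty":0,"tz":0,"turn":0,"gripper":0.087}
    - {"tx":0,"ty":0,"tz":0,"turn":0,"gripper":0.087}
    - {"tx":0,"ty":0,"tz":0,"turn":0,"gripper":0.087}

```text
time_s: 26.45
tcp_pos: [0.5008, 0.0009, 0.1493]
eef_rot: [-90.0, -0.0, -12.6]
contact_force: [-0.2, -0.7, -0.2]
gripper_width: 0.0861
```

apply_moves:
  deltas:
    - {"tx":-0.005,"ty":-0.03,"tz":0,"turn":0,"gripper":0.087}
    - {"tx":-0.005,"ty":-0.08,"tz":0,"turn":0,"gripper":0.087}
    - {"tx":0.0,"ty":-0.1,"tz":0.04,"turn":0,"gripper":0.087}
    - {"tx":0.01,"ty":-0.1,"tz":0.09,"turn":0,"gripper":0.087}
    - {"tx":0.015,"ty":-0.1,"tz":0.14,"turn":0,"gripper":0.087}

```text
time_s: 26.95
tcp_pos: [0.5466, 0.1344, 0.2508]
eef_rot: [-89.9, -0.1, -12.7]
contact_force: [2.0, -0.2, -1.0]
gripper_width: 0.087
```

apply_moves:
  deltas:
    - {"tx":0,"ty":0,"tz":0.05,"turn":0,"gripper":0.087}
    - {"tx":0,"ty":0,"tz":0.1,"turn":0,"gripper":0.087}
    - {"tx":0,"ty":0,"tz":0.1,"turn":0,"gripper":0.087}

```text
time_s: 27.25
tcp_pos: [0.5684, 0.2356, 0.248]
eef_rot: [-90.0, 0.0, -12.4]
contact_force: [-1.0, -0.6, 0.3]
gripper_width: 0.087
```

```bash
python3 g.py; python3 -c "
from ov import *
from plant import capture
for n in('side','top'):
    p,d=capture(n);cv2.imwrite('pics/31'+n+'.png',p[:,:,::-1])
crop('pics/31side.png',205,90,95,130,5,'pics/31sc.png');crop('pics/31top.png',235,145,85,95,6,'pics/31tc.png')"
```

```text
t 27.25 p [0.5684 0.2356 0.248 ] rot [-9.002e+01  1.000e-02 -1.241e+01] w 0.087 F [-0.96 -0.56  0.28] M [-0.09 -0.13  0.06] j [  40.7   14.8   -6.9   -0.   -68.3 -143.1]
```

View pics/31sc.png

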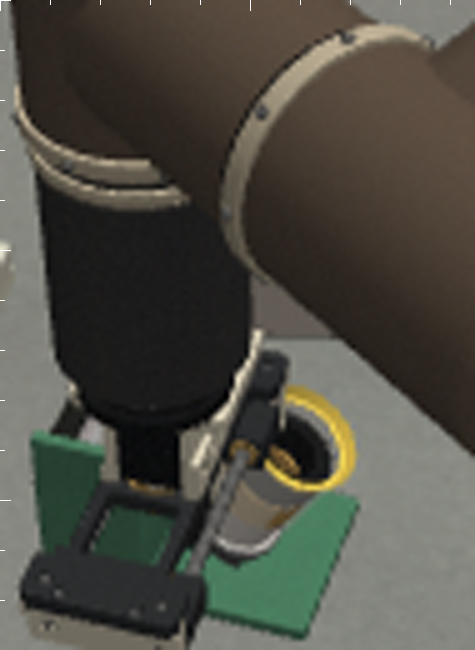

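View pics/31tc.png

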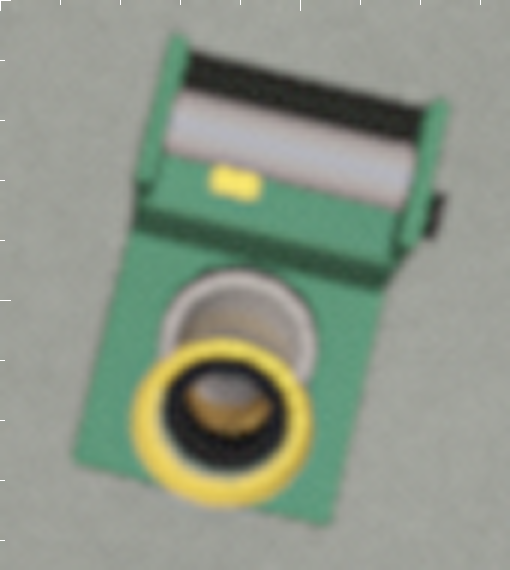

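View pics/31top.png

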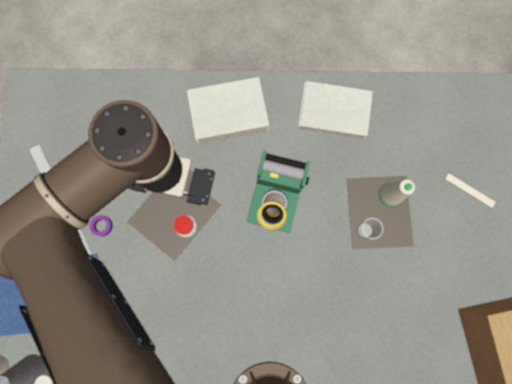

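apply_moves:
  deltas:
    - {"tx":-0.21,"ty":0,"tz":0.17,"turn":0,"gripper":0.087}
    - {"tx":-0.21,"ty":0,"tz":0.17,"turn":0,"gripper":0.087}
    - {"tx":-0.21,"ty":0,"tz":0.17,"turn":0,"gripper":0.087}
    - {"tx":-0.21,"ty":0,"tz":0.17,"turn":0,"gripper":0.087}
    - {"tx":-0.21,"ty":0,"tz":0.17,"turn":0,"gripper":0.087}

```text
time_s: 27.85
tcp_pos: [0.4112, 0.4265, 0.2498]
eef_rot: [-90.0, -0.0, -12.7]
contact_force: [1.0, -0.2, 0.1]
gripper_width: 0.0872
```

```bash
python3 g.py; python3 -c "
from ov import *
from plant import capture
for n in('side','top'):
    p,d=capture(n);cv2.imwrite('pics/32'+n+'.png',p[:,:,::-1]);np.save('32'+n+'d.npy',d)
u=np.array([np.cos(np.radians(-12.6)),np.sin(np.radians(-12.6)),0]);a=-.5*u+np.array([0,0,.866])
f=np.array([.5557,-.0117,.045])
o=[]
for n,b,s in(('side',(238,158,45,45),10),('top',(250,185,45,50),9)):
    u0,v0,w,h=b;im=cv2.imread('pics/32'+n+'.png')
    k=cv2.resize(im[v0:v0+h,u0:u0+w],None,fx=s,fy=s,interpolation=cv2.INTER_CUBIC);k0=k.copy()
    for z,r,col in((.026,.03,(255,0,0)),(.052,.03,(0,255,0)),(.078,.03,(0,0,255)),(.078,.018,(0,0,255)),(.096,.036,(255,255,255))):
        q=((proj(n,circ(f+z*a,r,a))-[u0,v0]+.5)*s-.5).astype(int);cv2.polylines(k,[q],True,col,1)
    cv2.imwrite('pics/32'+n+'o.png',cv2.hconcat([k0,k])[:,:800])
"
```

```text
t 27.85 p [0.4112 0.4265 0.2498] rot [-8.996e+01 -1.000e-02 -1.270e+01] w 0.0872 F [ 1.   -0.2   0.08] M [ 0.08 -0.36  0.03] j [  64.9   12.6   -9.6    0.   -67.8 -167.6]
```

View pics/32sideo.png

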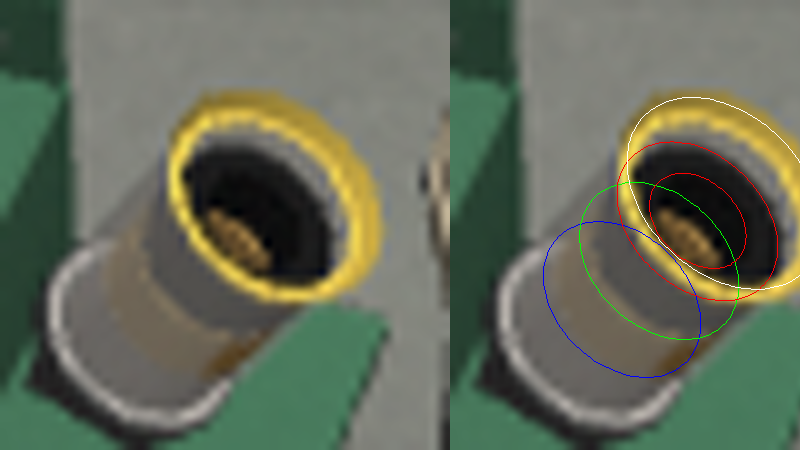

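View pics/32topo.png

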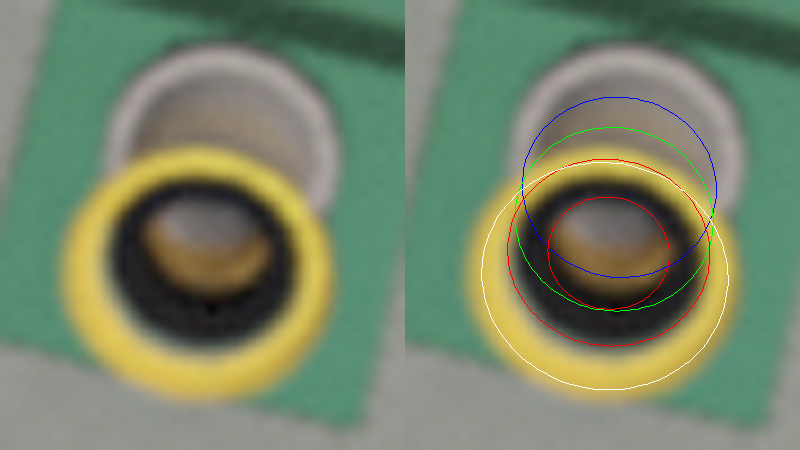

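View pics/32side.png

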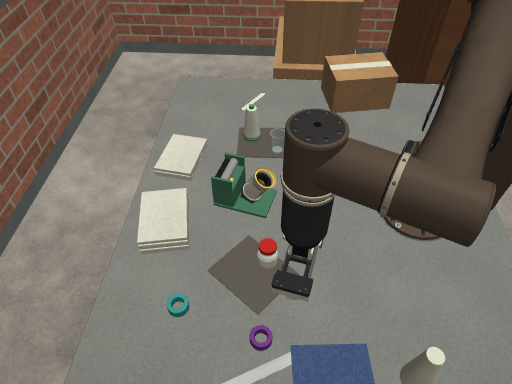

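```bash
python3 -c "
from plant import r
print(r.close_job())"
```

```text
the job is handed in; nothing more can be done
None
```

The tube is loaded as asked: steel at the bottom, then brass, then black on top. I handed the job in at about 28 s of the 72 s allowed; no verdict came back.

**How it was done:** The tool can only point straight down. So I gripped each ring by its top edge and pressed its far edge on the tube's far rim until it tilted to the tube's 30° lean. I then lowered it about 12 mm into the mouth and let it go. I checked each ring had slid down before fetching the next.

**Last checks:**
- **Column:** Both cameras show the three bands in order, touching each other. The black ring lies flat at roughly the expected 18 mm below the rim. The projected outlines of the rings and lip agree with the pictures to about 1 pixel, or 2 to 3 mm.
- **Bystanders:** The thread cone, glass tumbler and glue pot look unmoved by eye in the last pictures. I did not measure their positions again.
- **Arm:** It was clear of everything at hand-in, and the highest wrist reading I saw was about 8 N.

**Checks that failed or disagreed:**
- **Steel ring tilt:** The first press tilted it only to about 15°, so I pressed again and measured about 30°.
- **Black ring tilt:** The picture fits gave anything from 32° to 37°. It still went in and seated normally.
- **Ring position in the grip:** The brass and black rings sat about 1 to 2.5 mm off from where I aimed. I corrected for this before lowering them.

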